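Stir the clay drying beads under the magnifier lamp

TASK

Take the stirring rod out of the steel jar and, holding it, stir the clay beads in the white basin under the magnifier lamp. Put its tip in among the beads at the side of the basin farthest from the robot and take it two full turns round, anticlockwise seen from above, wide enough to shift the beads all round, then stand the rod back in the jar, tip at the bottom, and let go. Be gentle: do not press hard on the porcelain with the rod, keep every bead in the basin, and do not bump the lamp, strike the basin or the tube rack with the robot, or shift the other things on the bench.

Things in the scene. Friction and masses are not known exactly. Their poses are not given: they have to be found in the camera images.
- dish: round white porcelain basin, fixed to the bench, open above, like a wide bowl with a flat bottom and walls sloping out at about 45 degrees; outside diameter 148 mm at the rim and 80 mm at the foot, hseven 42 mm, wall 4 mm; flat inner floor of diameter 72 mm, 6 mm above the underside; origin at the centre of its underside, axes parallel to the world's
- lamp: white bench magnifier lamp, fixed; its ringed round lens (diameter 116 mm, 235 to 257 mm above the bench) hangs level over the dish, up to 40 mm off its centre, mostly away from the robot. Origin on the bench under the lens centre; 150 mm along its x axis stands the post (diameter 14, hseven 252 mm) on a round foot (diameter 90, hseven 18 mm), joined to the ring by a bar 16 mm wide
- jar: plain round steel jar, fixed, open above; outside diameter 72 mm, hseven 130 mm, wall 4 mm, inner floor 6 mm above the underside; origin at the centre of its underside. The stirrer leans in it towards the jar's -x axis
- stirrer: stirring rod 250 mm long, mass about 90 g: round steel rod of diameter 10 mm with a steel ball of diameter 16 mm at its foot and a round black plastic handle of diameter 18 mm over its top 75 mm. Starts leaning in the jar, about 23 degrees from vertical, foot on the jar's floor. Origin at the lowest point of the ball, z axis along the rod to the handle
- stirrer_tip (a point): the lowest point of the stirrer's ball (same as its origin)
- stirrer_grip (a point): point on the handle's axis, 215 mm from the tip, a good place to grip
- bottle: bystander: closed brown glass bottle, diameter 64 mm, hseven 140 mm, standing; origin at the centre of its underside
- dropper: bystander: small white dropper bottle, diameter 30 mm, hseven 70 mm, standing; origin at the centre of its underside
- rack: bystander: fixed white wire test tube rack 64 by 164 by 70 mm (x, y, z) with capped tubes up to 105 mm high; origin at the centre of its underside
- tray: bystander: open cardboard tray 100 by 150 by 35 mm; origin at the centre of its underside
- bead0_center (a point): centre of one of the seven loose round clay drying beads, diameter 20 mm, 12 g, in one layer in the dish (six make a ring round the floor, numbered round it)
- bead1_center (a point): centre of one of the seven loose round clay drying beads, diameter 20 mm, 12 g, in one layer in the dish (six make a ring round the floor, numbered round it)
- bead2_center (a point): centre of one of the seven loose round clay drying beads, diameter 20 mm, 12 g, in one layer in the dish (six make a ring round the floor, numbered round it)
- bead3_center (a point): centre of one of the seven loose round clay drying beads, diameter 20 mm, 12 g, in one layer in the dish (six make a ring round the floor, numbered round it)
- bead4_center (a point): centre of one of the seven loose round clay drying beads, diameter 20 mm, 12 g, in one layer in the dish (six make a ring round the floor, numbered round it)
- bead5_center (a point): centre of one of the seven loose round clay drying beads, diameter 20 mm, 12 g, in one layer in the dish (six make a ring round the floor, numbered round it)
- bead6_center (a point): centre of one of the seven loose round clay drying beads, diameter 20 mm, 12 g, in one layer in the dish (the middle one at the start)
Mind the look-alikes: they are no part of the job. What is shaped like the jar but red is not meant.

How it is judged:
On the way, in this order (a step that is already met when the one before it is completed fails the run):
1. turn 1: the held stirrer's tip passes, among the beads (under 22 mm above the dish's underside), through the far (+x) side of the dish, over 10 mm out from its centre (x of stirrer_tip in the frame of dish above 0.01 m and y of stirrer_tip in the frame of dish between -0.01 and 0.01 m and z of stirrer_tip in the frame of dish below 0.022 m and horizontal distance between stirrer_tip and dish below 0.052 m and contact force between the fingers and stirrer above 1 N).
2. turn 1: the held stirrer's tip passes, among the beads (under 22 mm above the dish's underside), through the left (+y) side of the dish, over 10 mm out from its centre (y of stirrer_tip in the frame of dish above 0.01 m and x of stirrer_tip in the frame of dish between -0.01 and 0.01 m and z of stirrer_tip in the frame of dish below 0.022 m and horizontal distance between stirrer_tip and dish below 0.052 m and contact force between the fingers and stirrer above 1 N).
3. turn 1: the held stirrer's tip passes, among the beads (under 22 mm above the dish's underside), through the near (-x) side of the dish, over 10 mm out from its centre (x of stirrer_tip in the frame of dish below -0.01 m and y of stirrer_tip in the frame of dish between -0.01 and 0.01 m and z of stirrer_tip in the frame of dish below 0.022 m and horizontal distance between stirrer_tip and dish below 0.052 m and contact force between the fingers and stirrer above 1 N).
4. turn 1: the held stirrer's tip passes, among the beads (under 22 mm above the dish's underside), through the right (-y) side of the dish, over 10 mm out from its centre (y of stirrer_tip in the frame of dish below -0.01 m and x of stirrer_tip in the frame of dish between -0.01 and 0.01 m and z of stirrer_tip in the frame of dish below 0.022 m and horizontal distance between stirrer_tip and dish below 0.052 m and contact force between the fingers and stirrer above 1 N).
5. turn 2: the held stirrer's tip passes, among the beads (under 22 mm above the dish's underside), through the far (+x) side of the dish, over 10 mm out from its centre (all of step 1).
6. turn 2: the held stirrer's tip passes, among the beads (under 22 mm above the dish's underside), through the left (+y) side of the dish, over 10 mm out from its centre (all of step 2).
7. turn 2: the held stirrer's tip passes, among the beads (under 22 mm above the dish's underside), through the near (-x) side of the dish, over 10 mm out from its centre (all of step 3).
8. turn 2: the held stirrer's tip passes, among the beads (under 22 mm above the dish's underside), through the right (-y) side of the dish, over 10 mm out from its centre (all of step 4).
9. two turns made: the held stirrer's tip passes, among the beads (under 22 mm above the dish's underside), through the far (+x) side of the dish, over 10 mm out from its centre (all of step 5).
At the end, for the whole second after the job is handed in: The stirrer is at rest in the jar, tip within 34 mm of its axis, under 20 mm above its underside, leaning under 40 degrees; all beads are in the dish (within 68 mm of its axis, under 50 mm high); of each bead pair 0-1, 2-3, 4-5 at least one lies over 6 mm from its start (horizontal distance between stirrer_tip and jar below 0.034 m and z of stirrer_tip in the frame of jar below 0.02 m and linear speed of stirrer below 0.03 m/s and angle between stirrer's own z axis and vertical below 0.7 rad and horizontal distance between each of bead0_center, bead1_center, bead2_center, bead3_center, bead4_center, bead5_center, bead6_center and dish below 0.068 m and z of each of bead0_center, bead1_center, bead2_center, bead3_center, bead4_center, bead5_center, bead6_center in the frame of dish below 0.05 m and distance of any of bead0_center, bead1_center from where it was at the start of the episode above 0.006 m and distance of any of bead2_center, bead3_center from where it was at the start of the episode above 0.006 m and distance of any of bead4_center, bead5_center from where it was at the start of the episode above 0.006 m); the robot touches nothing.
It fails at once if the stirrer presses on the dish with over 15 N (contact force between stirrer and dish above 15 N).
It fails at once if anything bumps the magnifier lamp (over 3 N) (contact force between anything else and lamp above 3 N).
It fails at once if the robot strikes the dish (over 5 N) (contact force between the arm and dish above 5 N).
It fails at once if the test tube rack is struck (over 5 N) (contact force between anything else and rack above 5 N).
It fails at once if the bottle, the dropper bottle or the cardboard tray is shifted over 15 mm (distance of any of bottle, dropper, tray from where it was at the start of the episode above 0.015 m).
It also fails if it takes over 72 s, if anything falls off the work surface, if the arm or the gripper's body presses on something with over 40 N, if the wrist force passes 120 N, or if a joint passes its speed limit or range.

ROBOT

A 7-joint arm with a two-finger parallel gripper is mounted at the origin on the work surface. World frame = base frame: x ahead of the robot, y to its left, z up, the work surface at z = 0. Lengths are in m, angles in rad, forces in N, time in s.
With the tool pointing down it reaches from about 0.425 to 0.95 m from the base axis. Payload 16.7 kg.
Tool frame: the origin (TCP) lies on the front face of the gripper's body, between the roots of the fingers; the fingertips stand 97 mm ahead of it and the grasp point (between the pads) lies robot.grip_depth ahead of it (robot.grip_depth is the distance from the TCP to the grasp point, in m); z points along the fingers, y is the line along which they close (so a half turn about z gives the same grasp; the last joint's range is limited). The gripper opens to 94 mm and grips with 3 to 60 N. Pads are 16 mm wide; open, the fingers measure 119 mm over their backs; the gripper's body (75 mm by 177 mm) begins 78 mm behind the grasp point.
Start: joints at [-1.373, 0.426, 0.074, 1.606, -0.034, 1.111, -0.067], TCP at [0.23, 0.635, 0.303] pointing down, gripper open.
Joint ranges: [-2.85, 2.85], [-0.5, 2.14], [-1.23, 1.37], [0.21, 2.46], [-1.02, 4.16], [0.16, 2.05], [-2.73, 2.73]. Speed limits (rad/s): [1.89, 1.89, 2.39, 2.39, 3.01, 3.01, 3.01].

INTERFACE

Orientations are given as a 3x3 rotation matrix whose columns are the frame's x, y, z axes.
In Python, from cell import robot, cams, masks_of, tip_of gives the robot as it stands.
- The arm moves only by the tool arm_command, never from a script. Its argument "targets" is a list of rows, each an object of numbers: "rx", "ry", "rz": the turn, a rotation vector about the world's x, y, z in rad; "tx", "ty", "tz": the shift along the world's x, y, z in mm; "hand": the closure, from 0 (fully open) to 1 (shut). In form: [{"rx": .., "ry": .., "rz": .., "tx": .., "ty": .., "tz": .., "hand": ..}, ...]. A call has 1 to 5 rows; each row is the pose to reach, as a shift and turn from the pose commanded when the call began; what a row does not reach only later rows make up. A row lasts 1/8 s, in which the tool goes at most 62.5 mm and 10.7 degrees, less where a joint would pass 70% of its speed; a pose out of reach is approached as far as the arm can. A call with a gripper value outside its range is refused whole. The fingers move at their own pace and stop on an object; the grip force is fixed at half the most. Time passes only in rows, so rows that repeat a pose let the fingers close. It gives the time, the measured TCP pose, the force, the opening and the grip force at its end, in the units of the state.
- robot.state(): the state, without advancing time (a new reading comes with each control period).
- cams.capture(name): name is "scene" or "top" or "wrist"; returns the picture (400x640x3 uint8, blue, green, red); there is no depth.
- cams.get_calibration(name): a dict with "intrinsics" (3x3 intrinsics, pixels), "k1" (the pictures are not rectified: a ray, as slopes to the right and down, at radius r is drawn at 1 + k1 r^2 times it, then the intrinsics apply), "camera_from_world" (4x4, takes a point from world to camera coordinates); the wrist camera has in their place "mount" (4x4, takes a point from camera to tool coordinates, whose origin is the TCP and whose axes are the flange's). Camera axes: x right, y down, z forward; pixel columns grow to the right and rows downward; lengths in m; the calibration is good to about 2 mm. A picture is of the moment at which its call begins: read the wrist's pose just before it. get_calibration takes no time and is no camera call.
- robot.job_done(): hands the job in; it is judged then, once.
Trained networks look in the newest picture that a camera, given by its name, has taken for a name from the list of things; names that differ only in an ending like _2 or _b are one class to them, and where a whole thing is asked for, a point or a joint stands for the part that bears it (a point fixed in the world has none). Each returns a list of dicts, best first, with "confidence" (0 to 1); they miss things now and then, are a little off and sometimes report something else, mostly with a low value. They report only what shows in the picture. A call takes as long as a camera call. They do not tell look-alikes from the thing itself.
- masks_of(label, camera): "mask" (400x640 bool, what is visible of it) and "location" ([row, column] in pixels, amid what is visible of it).
- tip_of(label, camera): "location" ([row, column] in pixels: a listed point, or the origin of a listed thing).
The state is a dict: "clock": time; "qpos": joint angles; "qvel": joint speeds; "joint_efforts": joint torques, N m; "tcp_pos": TCP position; "ee_rot": TCP orientation; "wrist_force": force on the tool from outside, world axes, zero at the start; "ft_torque": the same for the moment, N m; "grip_width": finger opening in m; "finger_force": force on a finger pad.
Only numpy, scipy, OpenCV 4.12 (cv2) and the standard library are available. Lean on these libraries where they do the work, as an engineer would, in place of code of your own. Each camera call takes 0.05 s, during which the arm holds its last target. There are 200 camera calls.

## Working session

There is one attempt and no reset: what is moved stays moved. The work goes in short steps, Python scripts to look and compute and a tool call to move; the robot and the scene stay as the last step left them, time stands still between calls to the robot, and variables do not carry over. Pictures are saved under pics/ and viewed, at most 10 in all, crops included, and the job is handed in when it is done.

Besides the shell and the picture viewer there is one more tool, called after "Call:" as name(argument=value, ...), one argument or row to a line, values as JSON. arm_command: Moves the arm, as the interface text tells. Its arguments: {"type":"object","properties":{"targets":{"type":"array"}},"required":["targets"]}

```bash
ls; mkdir -p pics
python3 - <<'E'
from cell import robot, cams, masks_of, tip_of
import cv2,numpy as np
s=robot.state(); print({k:np.round(v,3).tolist() if not isinstance(v,str) else v for k,v in s.items()}, robot.grip_depth)
a=cams.capture("scene");b=cams.capture("top")
cv2.imwrite("pics/s.png",a);cv2.imwrite("pics/t.png",b)
for c in("scene","top"):
  k=cams.get_calibration(c);print(c,np.round(k["intrinsics"],1).tolist(),k["k1"],np.round(k["camera_from_world"],3).tolist())
  for n in("dish","lamp","jar","stirrer","bottle","dropper","rack","tray","stirrer_tip","stirrer_grip"):
    print(n,[(np.round(d["location"]).tolist(),round(d["confidence"],2)) for d in tip_of(n,c)][:4])
E
```

```text
pics
{'clock': 0.0, 'qpos': [-1.373, 0.427, 0.074, 1.607, -0.034, 1.111, -0.067], 'qvel': [-0.001, 0.0, 0.001, -0.001, -0.001, -0.002, 0.001], 'joint_efforts': [0.001, -93.583, 3.668, -45.421, -0.049, 0.019, 0.0], 'tcp_pos': [0.23, 0.634, 0.302], 'ee_rot': [[-0.94, 0.341, -0.0], [0.341, 0.94, -0.001], [-0.0, -0.001, -1.0]], 'wrist_force': [0.073, -0.11, 0.193], 'ft_torque': [0.011, -0.054, 0.007], 'finger_force': 0.0, 'grip_width': 0.094} 0.0784
scene [[508.5, 0.0, 319.8], [0.0, 508.5, 200.6], [0.0, 0.0, 1.0]] 0.003707814938013726 [[-0.331, 0.944, 0.01, 0.209], [0.743, 0.267, -0.614, -0.336], [-0.582, -0.195, -0.789, 1.764], [0.0, 0.0, 0.0, 1.0]]
dish [([215.0, 266.0], 0.64), ([221.0, 265.0], 0.19)]
lamp []
jar [([234.0, 438.0], 0.93), ([238.0, 392.0], 0.78), ([276.0, 392.0], 0.74), ([219.0, 262.0], 0.73)]
stirrer []
bottle [([197.0, 335.0], 0.96)]
dropper [([256.0, 319.0], 0.52)]
rack [([166.0, 200.0], 0.84), ([212.0, 275.0], 0.25)]
tray [([251.0, 496.0], 0.58)]
stirrer_tip []
stirrer_grip [([179.0, 423.0], 0.62), ([220.0, 271.0], 0.21)]
top [[453.1, 0.0, 319.2], [0.0, 453.1, 190.6], [0.0, 0.0, 1.0]] -0.00728709262519249 [[-0.015, -1.0, 0.01, -0.002], [-0.982, 0.013, -0.187, 0.588], [0.187, -0.013, -0.982, 1.493], [0.0, 0.0, 0.0, 1.0]]
dish [([198.0, 369.0], 0.68)]
lamp []
jar [([215.0, 264.0], 0.85), ([176.0, 259.0], 0.72), ([231.0, 232.0], 0.65)]
stirrer [([208.0, 271.0], 0.6), ([198.0, 371.0], 0.45)]
bottle [([235.0, 319.0], 0.71), ([204.0, 271.0], 0.26)]
dropper [([233.0, 322.0], 0.59), ([175.0, 313.0], 0.39)]
rack [([222.0, 443.0], 0.91)]
tray [([225.0, 186.0], 0.89)]
stirrer_tip [([206.0, 271.0], 0.61)]
stirrer_grip [([217.0, 249.0], 0.61)]
```

View pics/s.png

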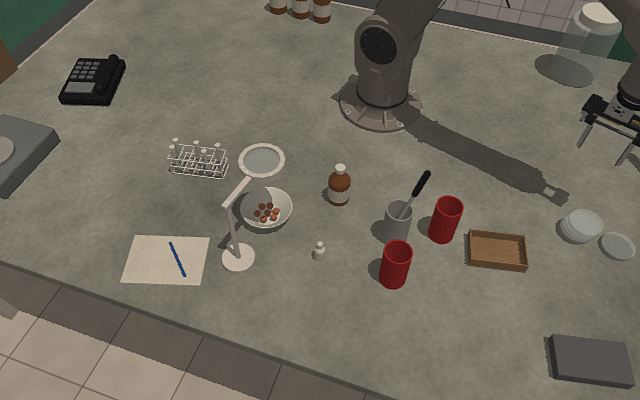

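View pics/t.png

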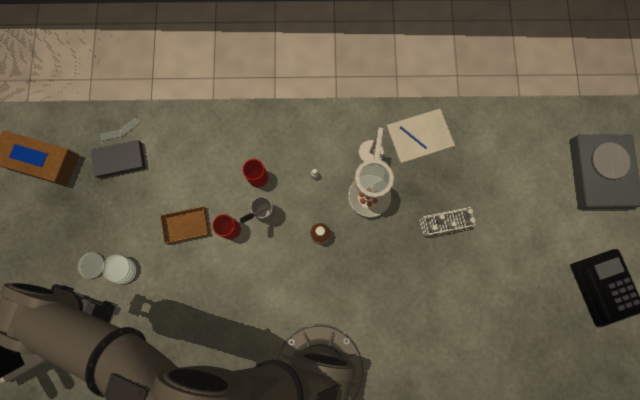

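The scene shows the steel jar at about (398,222) with the rod in it and its black handle at (421,183). The red look-alikes are at (446,219) and (397,264). The dish is at (266,208) with the lens above it at (262,160). From the top, the steel jar's rim is at (262,209), the red jars are at (225,226) and (255,172), the lens is at (374,179) and the dish at (370,197). The meant jar is the unpainted steel one holding the rod, which I'll confirm in an enlarged crop.

```bash
cat > h.py <<'E'
from cell import robot, cams, masks_of, tip_of
import cv2,numpy as np
from scipy.optimize import least_squares
def cam(c):
    k=cams.get_calibration(c);K=np.array(k["intrinsics"]);
    if "camera_from_world" in k: T=np.array(k["camera_from_world"])
    else:
        s=robot.state();W=np.eye(4);W[:3,:3]=s["ee_rot"];W[:3,3]=s["tcp_pos"];T=np.linalg.inv(W@np.array(k["mount"]))
    return K,k["k1"],T
def proj(C,P):
    K,k1,T=C;P=np.atleast_2d(P);R=cv2.Rodrigues(T[:3,:3])[0]
    return cv2.projectPoints(P.astype(float),R,T[:3,3],K,np.array([k1,0,0,0.]))[0][:,0]
def ray(C,uv):
    K,k1,T=C;n=cv2.undistortPoints(np.array([[uv]],float),K,np.array([k1,0,0,0.]))[0,0]
    R=T[:3,:3];d=R.T@np.r_[n,1];return -R.T@T[:3,3],d/np.linalg.norm(d)
def atz(C,uv,z):
    o,d=ray(C,uv);return o+d*(z-o[2])/d[2]
def tri(obs):
    A=np.zeros((3,3));b=np.zeros(3)
    for C,uv in obs:
        o,d=ray(C,uv);M=np.eye(3)-np.outer(d,d);A+=M;b+=M@o
    p=np.linalg.solve(A,b);return p,[np.round(proj(C,p)[0]-uv,1).tolist() for C,uv in obs]
E
python3 - <<'E'
from h import *
a=cv2.imread("pics/s.png");b=cv2.imread("pics/t.png")
t=cv2.resize(b[150:245,205:405],None,fx=4,fy=4,interpolation=cv2.INTER_CUBIC);s=cv2.resize(a[140:285,220:460],None,fx=3.3,fy=3.3,interpolation=cv2.INTER_CUBIC)
cv2.imwrite("pics/tc.png",cv2.convertScaleAbs(t,alpha=1.3));cv2.imwrite("pics/sc.png",cv2.convertScaleAbs(s,alpha=1.3))
E
```

```text
(no output)
```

View pics/tc.png

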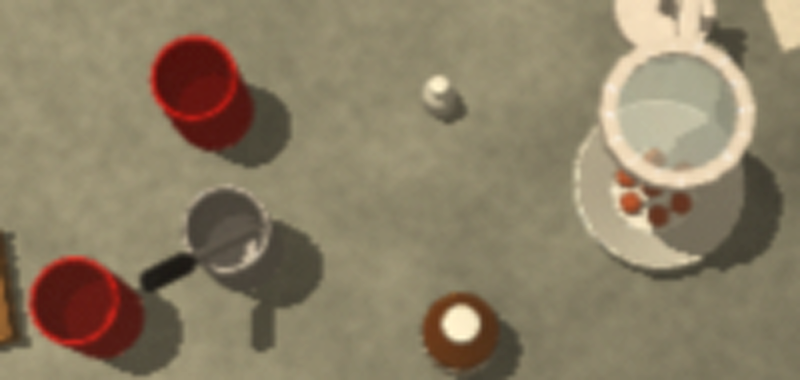

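View pics/sc.png

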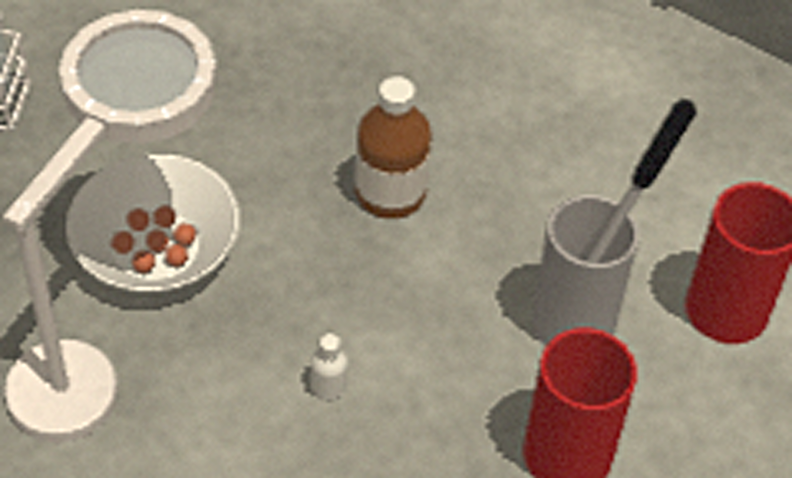

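The crop confirms it: the unpainted grey steel jar, with its rim at (262,207) in the top view, holds the rod. The two red jars are the look-alikes.

Run:
```python
from h import *
T=cam("top");S=cam("scene")
t=lambda x,y:np.array([205+x/4-.375,150+y/4-.375]);s=lambda x,y:np.array([220+x/3.3-.35,140+y/3.3-.35])
for n,a,b,z in [("jar",(228,229),(590,231),.13),("dish",(659,184),(153,222),.042),("lens",(677,112),(137,68),.257),("handtop",(146,281),(683,106),.23),("handlow",(192,262),(642,184),.17),
 ("rednear",(75,300),(758,219),.13),("redfar",(195,78),(588,370),.13),("bottle",(461,323),(397,86),.14),("drop",(438,84),(330,340),.07)]:
  p,e=tri([(T,t(*a)),(S,s(*b))]);print(n,p.round(4),e,"z-known",atz(T,t(*a),z)[:2].round(4),atz(S,s(*b),z)[:2].round(4))
print("foot",atz(S,s(61,387),.018).round(3), "joint bar",atz(S,s(28,222),.25).round(3))
print("rack",atz(S,[198,160],.05).round(3))
w=cams.get_calibration("wrist");print(np.round(w["intrinsics"],1).tolist(),w["k1"],np.round(w["mount"],3).tolist())
for i in range(7):
  print(i,[(np.round(d["location"]).tolist(),round(d["confidence"],2)) for d in tip_of(f"bead{i}_center","scene")][:2])
```

```text
jar [0.5232 0.1777 0.1254] [[0.1, -0.0], [0.1, 0.0]] z-known [0.5225 0.1775] [0.5268 0.1777]
dish [ 0.5714 -0.1833  0.0358] [[-0.0, 0.0], [-0.0, -0.0]] z-known [ 0.5703 -0.1826] [ 0.5755 -0.1809]
lens [ 0.5876 -0.1719  0.2519] [[0.1, -0.0], [0.1, 0.0]] z-known [ 0.5864 -0.171 ] [ 0.5918 -0.1699]
handtop [0.4684 0.2235 0.2339] [[0.8, -0.1], [1.0, 0.0]] z-known [0.4685 0.2266] [0.4655 0.2211]
handlow [0.4917 0.2044 0.1594] [[-0.7, 0.1], [-0.9, -0.1]] z-known [0.4906 0.2007] [0.4999 0.2069]
rednear [0.4671 0.3002 0.1262] [[-0.1, 0.0], [-0.1, -0.0]] z-known [0.4667 0.2992] [0.4702 0.3002]
redfar [0.6491 0.2067 0.1245] [[-0.1, 0.0], [-0.2, -0.0]] z-known [0.6478 0.2056] [0.6526 0.2073]
bottle [ 0.4429 -0.0092  0.1413] [[0.1, -0.0], [0.1, 0.0]] z-known [ 0.443 -0.009] [ 0.4418 -0.0098]
drop [0.6546 0.0065 0.0695] [[0.0, -0.0], [0.0, 0.0]] z-known [0.6545 0.0066] [0.6549 0.0066]
foot [ 0.739 -0.194  0.018] joint bar [ 0.745 -0.187  0.25 ]
rack [ 0.487 -0.439  0.05 ]
[[315.3, 0.0, 319.5], [0.0, 315.3, 200.2], [0.0, 0.0, 1.0]] 0.016403987688128924 [[0.0, -0.965, -0.261, 0.076], [1.0, 0.001, -0.002, -0.0], [0.002, -0.261, 0.965, -0.082], [0.0, 0.0, 0.0, 1.0]]
0 [([222.0, 262.0], 0.42)]
1 [([218.0, 272.0], 0.55)]
2 [([213.0, 271.0], 0.58)]
3 [([202.0, 268.0], 0.35)]
4 [([204.0, 262.0], 0.53)]
5 [([214.0, 258.0], 0.45)]
6 [([212.0, 264.0], 0.45)]
```

Call:
arm_command(
  targets=[
    {"tx":25,"ty":-45,"tz":20,"rz":-0.07,"hand":0},
    {"tx":50,"ty":-90,"tz":40,"rz":-0.14,"hand":0},
    {"tx":78,"ty":-135,"tz":60,"rz":-0.21,"hand":0},
    {"tx":106,"ty":-180,"tz":60,"rz":-0.28,"hand":0},
    {"tx":134,"ty":-225,"tz":60,"rz":-0.35,"hand":0},
  ],
)

```text
schema error: expected keys rx, ry, rz, tx, ty, tz, hand
```

Call:
arm_command(
  targets=[
    {"tx":28,"ty":-48,"tz":0,"hand":0},
    {"tx":56,"ty":-96,"tz":0,"hand":0},
    {"tx":84,"ty":-144,"tz":0,"hand":0},
    {"tx":115,"ty":-193,"tz":0,"hand":0},
    {"tx":115,"ty":-193,"tz":0,"hand":0},
  ],
)

```text
schema error: expected keys rx, ry, rz, tx, ty, tz, hand
```

Run:
```python
from h import *
s=robot.state();print(s["clock"],s["tcp_pos"].round(4),s["ee_rot"].round(3).tolist(),s["qpos"].round(2))
W=cam("wrist");im=cams.capture("wrist");cv2.imwrite("pics/w1.png",im)
for n in("stirrer_grip","stirrer","jar"):
  print(n,[(np.round(d["location"]).tolist(),round(d["confidence"],2)) for d in tip_of(n,"wrist")][:4])
u=np.array([-.766,.643,0]);J=np.array([.524,.1785,0])
tip=J-.0265*u+[0,0,.0065];ax=u*.3907+[0,0,.9205]
for d in(.15,.175,.215,.25):print(d,(tip+d*ax).round(4),proj(W,tip+d*ax).round(0))
P=J+np.array([[.036*np.cos(a),.036*np.sin(a),.13] for a in np.arange(0,6.3,.3)])
im2=im.copy()
for p in proj(W,P):cv2.circle(im2,tuple(int(v) for v in p),1,(0,255,0),-1)
for d in(.12,.15,.175,.215,.25):cv2.circle(im2,tuple(int(v) for v in proj(W,tip+d*ax)[0]),2,(0,0,255),-1)
cv2.imwrite("pics/w1o.png",im2)
```

```text
1.45 [0.2301 0.6345 0.3027] [[-0.94, 0.341, -0.0], [0.341, 0.94, -0.0], [0.0, -0.0, -1.0]] [-1.37  0.43  0.07  1.61 -0.03  1.11 -0.07]
stirrer_grip [([374.0, 263.0], 0.54)]
stirrer []
jar [([398.0, 164.0], 0.6)]
0.15 [0.4994 0.1991 0.1446] [[ 31. 563.]]
0.175 [0.4919 0.2054 0.1676] [[ 11. 588.]]
0.215 [0.48   0.2155 0.2044] [[-27. 639.]]
0.25 [0.4695 0.2243 0.2366] [[-72. 698.]]
```

View pics/w1o.png

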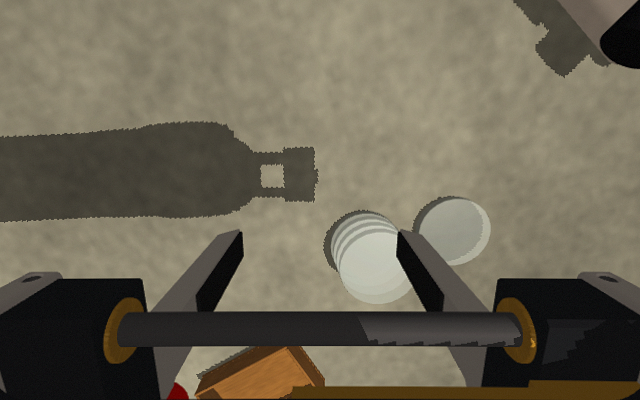

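The moves were refused because keys were missing, so this view still shows the start pose with the glass dishes and tray. I'll send the moves again with all keys.

Call:
arm_command(
  targets=[
    {"rx":0,"ry":0,"rz":-0.07,"tx":25,"ty":-45,"tz":20,"hand":0},
    {"rx":0,"ry":0,"rz":-0.14,"tx":50,"ty":-90,"tz":40,"hand":0},
    {"rx":0,"ry":0,"rz":-0.21,"tx":78,"ty":-135,"tz":60,"hand":0},
    {"rx":0,"ry":0,"rz":-0.28,"tx":106,"ty":-180,"tz":60,"hand":0},
    {"rx":0,"ry":0,"rz":-0.35,"tx":134,"ty":-225,"tz":60,"hand":0},
  ],
)

```text
clock: 2.28
tcp_pos: [0.3648, 0.408, 0.3631]
ee_rot: [[-0.765, 0.644, 0.0], [0.644, 0.765, 0.001], [0.0, 0.001, -1.0]]
wrist_force: [0.0, 0.3, 0.3]
grip_width: 0.0943
finger_force: 0.0
```

Call:
arm_command(
  targets=[
    {"rx":0,"ry":0,"rz":0,"tx":28,"ty":-48,"tz":0,"hand":0},
    {"rx":0,"ry":0,"rz":0,"tx":56,"ty":-96,"tz":0,"hand":0},
    {"rx":0,"ry":0,"rz":0,"tx":84,"ty":-144,"tz":0,"hand":0},
    {"rx":0,"ry":0,"rz":0,"tx":115,"ty":-193,"tz":0,"hand":0},
    {"rx":0,"ry":0,"rz":0,"tx":115,"ty":-193,"tz":0,"hand":0},
  ],
)

```text
clock: 2.9
tcp_pos: [0.481, 0.2125, 0.3631]
ee_rot: [[-0.762, 0.648, 0.001], [0.648, 0.762, -0.0], [-0.001, 0.0, -1.0]]
wrist_force: [-0.7, 0.8, -0.3]
grip_width: 0.0938
finger_force: 0.0
```

```bash
cat > look.py <<'E'
from h import *
s=robot.state();print(s["clock"],s["tcp_pos"].round(4),s["ee_rot"].round(3).tolist(),s["qpos"].round(2))
W=cam("wrist");im=cams.capture("wrist");cv2.imwrite("pics/w2.png",im)
for n in("stirrer_grip","stirrer","jar"):
  print(n,[(np.round(d["location"]).tolist(),round(d["confidence"],2)) for d in tip_of(n,"wrist")][:4])
u=np.array([-.766,.643,0]);J=np.array([.524,.1785,0])
tip=J-.0265*u+[0,0,.0065];ax=u*.3907+[0,0,.9205]
for d in(.15,.175,.215,.25):print(d,(tip+d*ax).round(4),proj(W,tip+d*ax).round(0))
P=J+np.array([[.036*np.cos(a),.036*np.sin(a),.13] for a in np.arange(0,6.3,.3)])
im2=im.copy()
for p in proj(W,P):cv2.circle(im2,tuple(int(v) for v in p),1,(0,255,0),-1)
for d in(.12,.15,.175,.215,.25):cv2.circle(im2,tuple(int(v) for v in proj(W,tip+d*ax)[0]),2,(0,0,255),-1)
cv2.imwrite("pics/w2o.png",im2)
E
python3 look.py
```

```text
2.9 [0.481  0.2125 0.3631] [[-0.762, 0.648, 0.001], [0.648, 0.762, -0.0], [-0.001, 0.0, -1.0]] [-0.9   0.13  0.4   1.88 -0.05  1.14  0.39]
stirrer_grip [([208.0, 323.0], 0.82)]
stirrer [([222.0, 323.0], 0.64)]
jar [([120.0, 362.0], 0.84), ([205.0, 323.0], 0.62), ([254.0, 387.0], 0.59)]
0.15 [0.4994 0.1991 0.1446] [[322. 216.]]
0.175 [0.4919 0.2054 0.1676] [[322. 214.]]
0.215 [0.48   0.2155 0.2044] [[322. 209.]]
0.25 [0.4695 0.2243 0.2366] [[323. 204.]]
```

View pics/w2o.png

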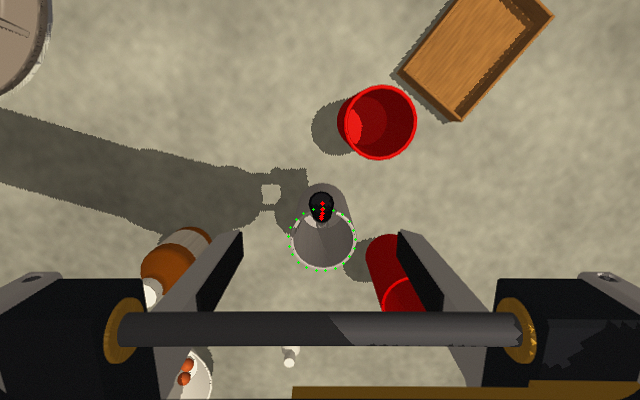

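The overlay fits: the jar rim is drawn on the steel jar at (322,240), and the handle's top is at (322,205), midway between the fingers. Descending to grip.

Call:
arm_command(
  targets=[
    {"rx":0,"ry":0,"rz":0,"tx":-1,"ty":3,"tz":-30,"hand":0},
    {"rx":0,"ry":0,"rz":0,"tx":-1,"ty":3,"tz":-60,"hand":0},
    {"rx":0,"ry":0,"rz":0,"tx":-1,"ty":3,"tz":-80,"hand":0.2},
    {"rx":0,"ry":0,"rz":0,"tx":-1,"ty":3,"tz":-80,"hand":0.6},
    {"rx":0,"ry":0,"rz":0,"tx":-1,"ty":3,"tz":-80,"hand":1},
  ],
)

```text
clock: 3.72
tcp_pos: [0.4781, 0.2203, 0.2834]
ee_rot: [[-0.767, 0.642, 0.001], [0.642, 0.767, 0.0], [-0.0, 0.001, -1.0]]
wrist_force: [0.6, -0.1, -0.3]
grip_width: 0.0677
finger_force: 0.0
```

Call:
arm_command(
  targets=[
    {"rx":0,"ry":0,"rz":0,"tx":0,"ty":0,"tz":0,"hand":1},
    {"rx":0,"ry":0,"rz":0,"tx":0,"ty":0,"tz":0,"hand":1},
    {"rx":0,"ry":0,"rz":0,"tx":0,"ty":0,"tz":0,"hand":1},
    {"rx":0,"ry":0,"rz":0,"tx":0,"ty":0,"tz":0,"hand":1},
  ],
)

```text
clock: 4.22
tcp_pos: [0.4781, 0.2196, 0.2828]
ee_rot: [[-0.766, 0.643, 0.0], [0.643, 0.766, 0.0], [0.0, 0.0, -1.0]]
wrist_force: [-1.2, 0.7, -0.0]
grip_width: 0.0276
finger_force: 0.0
```

Call:
arm_command(
  targets=[
    {"rx":0,"ry":0,"rz":0,"tx":1,"ty":-2,"tz":0,"hand":1},
    {"rx":0,"ry":0,"rz":0,"tx":1,"ty":-2,"tz":0,"hand":1},
    {"rx":0,"ry":0,"rz":0,"tx":1,"ty":-2,"tz":0,"hand":1},
    {"rx":0,"ry":0,"rz":0,"tx":1,"ty":-2,"tz":0,"hand":1},
  ],
)

```text
clock: 4.72
tcp_pos: [0.479, 0.2175, 0.2826]
ee_rot: [[-0.766, 0.643, -0.0], [0.643, 0.766, -0.0], [0.0, -0.0, -1.0]]
wrist_force: [0.4, -0.4, 0.2]
grip_width: 0.0179
finger_force: 30.0
```

Call:
arm_command(
  targets=[
    {"rx":0,"ry":0,"rz":0,"tx":-3,"ty":3,"tz":9,"hand":1},
    {"rx":0,"ry":0,"rz":0,"tx":-10,"ty":8,"tz":30,"hand":1},
    {"rx":0,"ry":0,"rz":0,"tx":-18,"ty":15,"tz":55,"hand":1},
    {"rx":0,"ry":0,"rz":0,"tx":-18,"ty":15,"tz":85,"hand":1},
    {"rx":0,"ry":0,"rz":0,"tx":-18,"ty":15,"tz":115,"hand":1},
  ],
)

```text
clock: 5.35
tcp_pos: [0.4607, 0.2328, 0.3993]
ee_rot: [[-0.766, 0.642, 0.0], [0.642, 0.766, 0.0], [-0.0, 0.0, -1.0]]
wrist_force: [0.3, -0.1, -0.3]
grip_width: 0.0173
finger_force: 30.0
```

Call:
arm_command(
  targets=[
    {"rx":0,"ry":0,"rz":0,"tx":0,"ty":0,"tz":30,"hand":1},
    {"rx":0,"ry":0,"rz":0,"tx":0,"ty":0,"tz":60,"hand":1},
    {"rx":0,"ry":0,"rz":0,"tx":0,"ty":-20,"tz":70,"hand":1},
    {"rx":0,"ry":0,"rz":0,"tx":0,"ty":-40,"tz":70,"hand":1},
    {"rx":0,"ry":0,"rz":0,"tx":0,"ty":-40,"tz":70,"hand":1},
  ],
)

```text
clock: 5.98
tcp_pos: [0.461, 0.19, 0.4671]
ee_rot: [[-0.764, 0.645, -0.001], [0.645, 0.764, -0.0], [0.0, -0.001, -1.0]]
wrist_force: [-0.0, -0.4, 0.3]
grip_width: 0.0175
finger_force: 30.0
```

```bash
cat > look.py <<'E'
from h import *
import sys
s=robot.state();print(s["clock"],s["tcp_pos"].round(4),s["ee_rot"].round(3).tolist(),s["qpos"].round(2),s["finger_force"],s["wrist_force"].round(1))
R=s["ee_rot"];t=s["tcp_pos"]
o={}
for c in("top","scene"):
  o[c]=cams.capture(c);cv2.imwrite(f"pics/{sys.argv[1]}_{c}.png",o[c])
  for n in("stirrer_grip","stirrer_tip"):
    print(c,n,[(np.round(d["location"]).tolist(),round(d["confidence"],2)) for d in tip_of(n,c)][:3])
# predicted rod in hand: grip at 215 ~ tool (gx,0,.0784), axis tilted 23deg toward tool x
a=np.radians(float(sys.argv[2])) if len(sys.argv)>2 else np.radians(23)
ax=R@np.array([np.sin(a),0,-np.cos(a)]);g=t+R@np.array([0,0,.0784])
out=[]
for c,im in o.items():
  C=cam(c);p=proj(C,np.array([g-.215*ax+d*ax for d in np.linspace(0,.25,6)]));print(c,p.round(0).tolist())
  x0,y0=(np.clip(p.mean(0),[60,45],[579,354])-[60,45]).astype(int)
  cr=cv2.resize(im[y0:y0+90,x0:x0+120],None,fx=5,fy=5,interpolation=cv2.INTER_CUBIC)
  for q in p: cv2.circle(cr,tuple(int(v) for v in (q-[x0,y0])*5+2),3,(0,255,0),1)
  print(c,"crop origin",x0,y0);out.append(cv2.resize(cr,(400,300)))
cv2.imwrite(f"pics/{sys.argv[1]}.png",np.hstack(out))
print("tip pred",(g-.215*ax).round(4))
E
python3 look.py a
```

```text
5.975 [0.461  0.19   0.4671] [[-0.764, 0.645, -0.001], [0.645, 0.764, -0.0], [0.0, -0.001, -1.0]] [-0.92  0.    0.4   1.78 -0.    1.36  0.36] 29.99420776963234 [-0.  -0.4  0.3]
top stirrer_grip []
top stirrer_tip [([204.0, 276.0], 0.45)]
scene stirrer_grip [([121.0, 426.0], 0.86), ([203.0, 268.0], 0.53)]
scene stirrer_tip [([189.0, 384.0], 0.92)]
top [[273.0, 203.0], [267.0, 205.0], [261.0, 208.0], [255.0, 211.0], [248.0, 214.0], [240.0, 217.0]]
top crop origin 197 164
scene [[386.0, 190.0], [394.0, 175.0], [403.0, 160.0], [413.0, 143.0], [423.0, 126.0], [433.0, 108.0]]
scene crop origin 348 105
tip pred [0.525  0.1357 0.1907]
```

View pics/a.png

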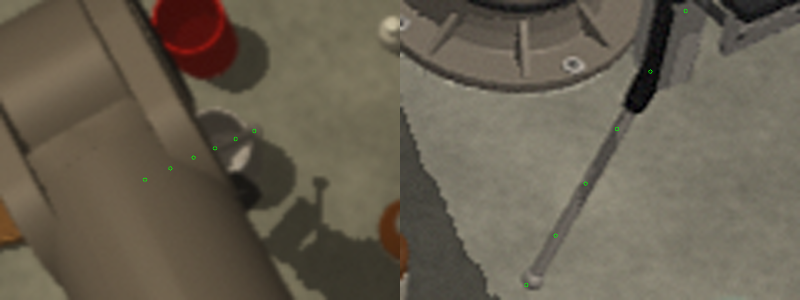

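Call:
arm_command(
  targets=[
    {"rx":0,"ry":0,"rz":0.09,"tx":-8,"ty":-40,"tz":0,"hand":1},
    {"rx":0,"ry":0,"rz":0.18,"tx":-17,"ty":-80,"tz":0,"hand":1},
    {"rx":0,"ry":0,"rz":0.26,"tx":-26,"ty":-120,"tz":0,"hand":1},
    {"rx":0,"ry":0,"rz":0.35,"tx":-34,"ty":-160,"tz":0,"hand":1},
    {"rx":0,"ry":0,"rz":0.44,"tx":-43,"ty":-200,"tz":0,"hand":1},
  ],
)

```text
clock: 6.9
tcp_pos: [0.4178, -0.0085, 0.4675]
ee_rot: [[-0.968, 0.252, -0.0], [0.252, 0.968, -0.0], [0.0, -0.0, -1.0]]
wrist_force: [0.6, 0.1, -0.7]
grip_width: 0.0174
finger_force: 30.0
```

Call:
arm_command(
  targets=[
    {"rx":0,"ry":0,"rz":0.09,"tx":-8,"ty":-40,"tz":0,"hand":1},
    {"rx":0,"ry":0,"rz":0.18,"tx":-17,"ty":-80,"tz":0,"hand":1},
    {"rx":0,"ry":0,"rz":0.26,"tx":-26,"ty":-120,"tz":0,"hand":1},
    {"rx":0,"ry":0,"rz":0.35,"tx":-34,"ty":-160,"tz":-7,"hand":1},
    {"rx":0,"ry":0,"rz":0.435,"tx":-43,"ty":-202,"tz":-14,"hand":1},
  ],
)

```text
clock: 7.52
tcp_pos: [0.3748, -0.2106, 0.4534]
ee_rot: [[-0.984, -0.179, 0.0], [-0.179, 0.984, -0.0], [-0.0, -0.0, -1.0]]
wrist_force: [0.7, -0.2, -0.1]
grip_width: 0.0173
finger_force: 30.0
```

Call:
arm_command(
  targets=[
    {"rx":0.007,"ry":-0.04,"rz":0,"tx":0,"ty":0,"tz":0,"hand":1},
    {"rx":0.014,"ry":-0.08,"rz":0,"tx":0,"ty":0,"tz":0,"hand":1},
    {"rx":0.021,"ry":-0.12,"rz":0,"tx":0,"ty":0,"tz":0,"hand":1},
    {"rx":0.021,"ry":-0.12,"rz":0,"tx":0,"ty":0,"tz":0,"hand":1},
  ],
)

```text
clock: 8.02
tcp_pos: [0.3748, -0.2093, 0.4537]
ee_rot: [[-0.977, -0.176, 0.121], [-0.175, 0.984, 0.021], [-0.123, -0.0, -0.992]]
wrist_force: [-0.8, -0.4, -0.9]
grip_width: 0.0174
finger_force: 30.0
```

```bash
python3 look.py b
python3 - <<'E'
from h import *
im=cams.capture("scene");C=cam("scene")
for n in("dish","lamp"):
  for d in masks_of(n,"scene")[:1]:
    ys,xs=np.nonzero(d["mask"]);print(n,d["confidence"],xs.min(),xs.max(),ys.min(),ys.max())
im2=im.copy()
for c,r,z in(((.573,-.182),.074,.042),((.589,-.1705),.058,.257),((.589,-.1705),.058,.235),((.524,.1785),.036,.13)):
  P=np.array([[c[0]+r*np.cos(a),c[1]+r*np.sin(a),z] for a in np.arange(0,6.28,.35)])
  for q in proj(C,P): cv2.circle(im2,tuple(int(round(v)) for v in q),0,(0,255,0),-1)
cr=cv2.resize(im2[100:250,190:440],None,fx=3.2,fy=3.2,interpolation=cv2.INTER_NEAREST);cv2.imwrite("pics/b2.png",cr)
E
```

```text
8.025 [ 0.3748 -0.2093  0.4537] [[-0.977, -0.176, 0.121], [-0.175, 0.984, 0.021], [-0.123, -0.0, -0.992]] [-0.75 -0.42  0.85  1.98  0.29  1.33  1.76] 29.994269907474518 [-0.8 -0.4 -0.9]
top stirrer_grip [([240.0, 394.0], 0.5)]
top stirrer_tip [([217.0, 378.0], 0.58)]
scene stirrer_grip [([68.0, 276.0], 0.7)]
scene stirrer_tip [([151.0, 270.0], 0.88)]
top [[378.0, 213.0], [382.0, 219.0], [386.0, 225.0], [390.0, 232.0], [395.0, 240.0], [400.0, 248.0]]
top crop origin 328 184
scene [[272.0, 149.0], [273.0, 131.0], [274.0, 112.0], [275.0, 93.0], [276.0, 73.0], [277.0, 53.0]]
scene crop origin 214 56
tip pred [ 0.4903 -0.1886  0.1898]
dish 0.65 240 291 186 227
lamp 0.91 221 285 143 273
```

View pics/b2.png

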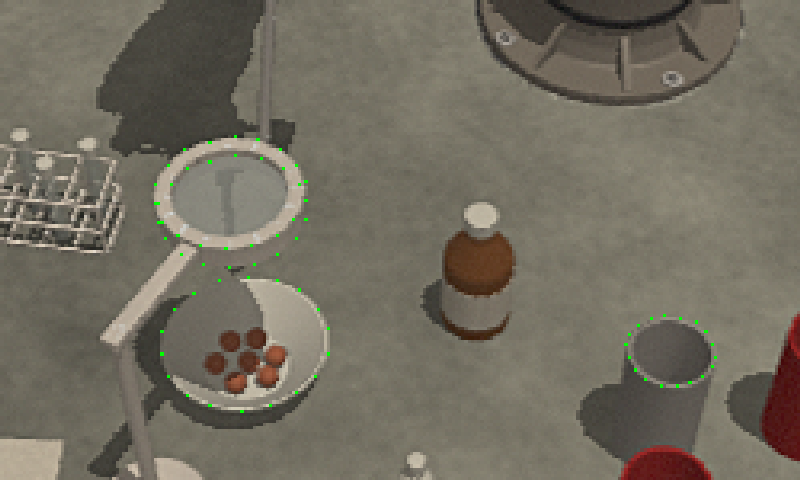

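The dish rim (243,345), lens (230,190) and jar rim (670,350) all match the overlay. The seven beads sit about (249,362), and the rod is clear on the near side of the lens. Next: bead positions in the dish frame.

Run:
```python
from h import *
C=cam("scene")
for x,y in[(230,341),(256,339),(275,355),(268,377),(236,383),(215,363),(249,362)]:
  p=atz(C,[190+x/3.2-.35,100+y/3.2-.35],.016)[:2]-[.575,-.181];print((p*1000).round(0),"r",round(1e3*np.hypot(*p)),"az",round(np.degrees(np.arctan2(p[1],p[0]))))
```

```text
[-15. -23.] r 27 az -124
[-25.  -1.] r 25 az -177
[-14.  21.] r 26 az 123
[10. 25.] r 27 az 67
[26.  1.] r 26 az 2
[ 12. -25.] r 28 az -64
[1. 3.] r 3 az 71
```

Call:
arm_command(
  targets=[
    {"rx":0,"ry":0,"rz":0,"tx":2,"ty":0,"tz":-30,"hand":1},
    {"rx":0,"ry":0,"rz":0,"tx":4,"ty":0,"tz":-60,"hand":1},
    {"rx":0,"ry":0,"rz":0,"tx":7,"ty":0,"tz":-90,"hand":1},
    {"rx":0,"ry":0,"rz":0,"tx":10,"ty":0,"tz":-115,"hand":1},
    {"rx":0,"ry":0,"rz":0,"tx":20,"ty":-1,"tz":-120,"hand":1},
  ],
)

```text
clock: 9.1
tcp_pos: [0.3944, -0.2103, 0.3324]
ee_rot: [[-0.977, -0.176, 0.118], [-0.175, 0.984, 0.021], [-0.12, -0.0, -0.993]]
wrist_force: [0.2, -0.0, 0.3]
grip_width: 0.0172
finger_force: 30.0
```

Call:
arm_command(
  targets=[
    {"rx":0,"ry":0,"rz":0,"tx":20,"ty":-1,"tz":-3,"hand":1},
    {"rx":0,"ry":0,"rz":0,"tx":40,"ty":-2,"tz":-5,"hand":1},
    {"rx":0,"ry":0,"rz":0,"tx":60,"ty":-3,"tz":-8,"hand":1},
    {"rx":0,"ry":0,"rz":0,"tx":82,"ty":-3,"tz":-10,"hand":1},
    {"rx":0,"ry":0,"rz":0,"tx":82,"ty":-3,"tz":-10,"hand":1},
  ],
)

```text
clock: 9.72
tcp_pos: [0.4651, -0.2062, 0.3321]
ee_rot: [[-0.975, -0.177, 0.131], [-0.177, 0.984, 0.017], [-0.132, -0.006, -0.991]]
wrist_force: [-0.6, -0.2, -0.3]
grip_width: 0.0173
finger_force: 30.0
```

```bash
python3 look.py c
python3 - <<'E'
from h import *
im=cv2.imread("pics/c_scene.png")
cv2.imwrite("pics/c2.png",cv2.resize(im[120:245,210:310],None,fx=4.5,fy=4.5,interpolation=cv2.INTER_CUBIC))
E
```

```text
9.725 [ 0.4651 -0.2062  0.3321] [[-0.975, -0.177, 0.131], [-0.177, 0.984, 0.017], [-0.132, -0.006, -0.991]] [-1.35 -0.49  1.37  2.04  0.52  1.11  1.57] 29.99842330813408 [-0.6 -0.2 -0.3]
top stirrer_grip []
top stirrer_tip []
scene stirrer_grip [([123.0, 265.0], 0.48)]
scene stirrer_tip [([203.0, 261.0], 0.53)]
top [[371.0, 190.0], [375.0, 195.0], [378.0, 201.0], [382.0, 207.0], [385.0, 213.0], [390.0, 219.0]]
top crop origin 320 159
scene [[262.0, 202.0], [263.0, 186.0], [264.0, 168.0], [265.0, 150.0], [266.0, 132.0], [267.0, 113.0]]
scene crop origin 204 113
tip pred [ 0.5832 -0.1866  0.0692]
```

View pics/c2.png

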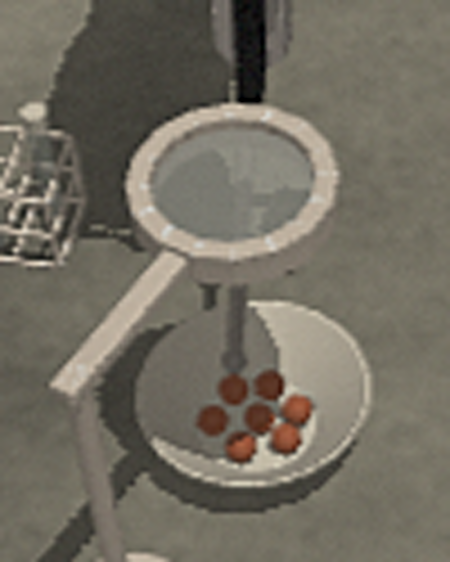

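The rod tip is in the bowl at (233,362), above the beads and clear of the lens. But joints 2 and 3 are at their limits. I'll back out and lean the rod more to -y, which puts the hand farther from the base.

Call:
arm_command(
  targets=[
    {"rx":0,"ry":0,"rz":0,"tx":-22,"ty":0,"tz":10,"hand":1},
    {"rx":0,"ry":0,"rz":0,"tx":-42,"ty":1,"tz":10,"hand":1},
    {"rx":0,"ry":0,"rz":0,"tx":-62,"ty":2,"tz":10,"hand":1},
    {"rx":0,"ry":0,"rz":0,"tx":-82,"ty":3,"tz":10,"hand":1},
    {"rx":0,"ry":0,"rz":0,"tx":-90,"ty":4,"tz":25,"hand":1},
  ],
)

```text
clock: 10.65
tcp_pos: [0.3729, -0.2037, 0.356]
ee_rot: [[-0.976, -0.174, 0.128], [-0.173, 0.985, 0.015], [-0.129, -0.007, -0.992]]
wrist_force: [0.3, 0.3, -0.5]
grip_width: 0.018
finger_force: 30.0
```

Call:
arm_command(
  targets=[
    {"rx":0,"ry":0,"rz":0,"tx":-2,"ty":0,"tz":20,"hand":1},
    {"rx":0,"ry":0,"rz":0,"tx":-4,"ty":0,"tz":45,"hand":1},
    {"rx":0,"ry":0,"rz":0,"tx":-6,"ty":0,"tz":75,"hand":1},
    {"rx":0,"ry":0,"rz":0,"tx":-10,"ty":0,"tz":105,"hand":1},
    {"rx":0,"ry":0,"rz":0,"tx":-10,"ty":0,"tz":105,"hand":1},
  ],
)

```text
clock: 11.28
tcp_pos: [0.3647, -0.2038, 0.4629]
ee_rot: [[-0.976, -0.174, 0.132], [-0.173, 0.985, 0.015], [-0.132, -0.008, -0.991]]
wrist_force: [0.1, -0.9, -2.2]
grip_width: 0.0174
finger_force: 30.0
```

Run:
```python
from h import *
s=robot.state();print(s["clock"],s["tcp_pos"].round(4),s["ee_rot"].round(4).tolist(),s["qpos"].round(4).tolist())
# fit S-R-S kinematics
Q=[([-1.373,.427,.074,1.607,-.034,1.111,-.067],[.23,.634,.302]),([-.9,.13,.4,1.88,-.05,1.14,.39],[.481,.2125,.3631]),([-.92,0,.4,1.78,0,1.36,.36],[.461,.19,.4671]),([-.75,-.42,.85,1.98,.29,1.33,1.76],[.3748,-.2093,.4537]),([-1.35,-.49,1.37,2.04,.52,1.11,1.57],[.4651,-.2062,.3321]),(s["qpos"],s["tcp_pos"])]
from scipy.spatial.transform import Rotation as Ro
import itertools
def fk(p,q,sg):
  h,a1,L1,a2,L2,a3,L3,q0,o3,o5=p
  R=Ro.from_euler("z",sg[0]*q[0]+q0);x=np.array([0,0,h])+R.apply([a1,0,0])
  R=R*Ro.from_euler("y",q[1])*Ro.from_euler("z",sg[1]*q[2]+o3);x=x+R.apply([a2,0,L1])
  R=R*Ro.from_euler("y",q[3])*Ro.from_euler("z",sg[2]*q[4]+o5);x=x+R.apply([-a2,0,L2])
  R=R*Ro.from_euler("y",q[5]);return x+R.apply([a3,0,L3]),R.as_matrix()
b=None
for sg in itertools.product([1,-1],repeat=3):
 for q0 in(0,1.57,3.14,-1.57):
  f=lambda p:np.concatenate([fk(p,q,sg)[0]-t for q,t in Q]+[1e-3*(p-p0)])
  p0=np.array([.35,0,.4,0,.4,0,.25,q0,0,0]);r=least_squares(f,p0)
  if b is None or r.cost<b[0]:b=(r.cost,sg,r.x,np.abs(r.fun[:18]).max())
print(b)
```

```text
11.275 [ 0.3647 -0.2038  0.4629] [[-0.976, -0.1738, 0.1316], [-0.1733, 0.9848, 0.0149], [-0.1321, -0.0082, -0.9912]] [-0.7852, -0.4856, 0.812, 1.9912, 0.3391, 1.3704, 1.6879]
(np.float64(1.2831200930457783e-05), (-1, -1, -1), array([ 0.31681649,  0.00243973,  0.52659143,  0.01592747,  0.48410727,
        0.00182611,  0.29473264,  0.0675347 , -0.10576424, -0.17187377]), np.float64(0.0019345879222970042))
```

```bash
cat > kin.py <<'E'
from h import *
from scipy.spatial.transform import Rotation as Ro
Q=[([-1.373,.427,.074,1.607,-.034,1.111,-.067],[.23,.634,.302],[[-0.94,0.341,0],[0.341,0.94,0],[0,0,-1]]),
([-.9,.13,.4,1.88,-.05,1.14,.39],[.481,.2125,.3631],[[-0.762,0.648,0],[0.648,0.762,0],[0,0,-1]]),
([-.92,0,.4,1.78,0,1.36,.36],[.461,.19,.4671],[[-0.764,0.645,0],[0.645,0.764,0],[0,0,-1]]),
([-.75,-.42,.85,1.98,.29,1.33,1.76],[.3748,-.2093,.4537],[[-0.977,-0.176,0.121],[-0.175,0.984,0.021],[-0.123,0,-0.992]]),
([-1.35,-.49,1.37,2.04,.52,1.11,1.57],[.4651,-.2062,.3321],[[-0.975,-0.177,0.131],[-0.177,0.984,0.017],[-0.132,-0.006,-0.991]]),
([-0.7852,-0.4856,0.812,1.9912,0.3391,1.3704,1.6879],[.3647,-.2038,.4629],[[-0.976,-0.1738,0.1316],[-0.1733,0.9848,0.0149],[-0.1321,-0.0082,-0.9912]])]
def fk(q,p):
  h,L1,L2,L3,q0,o3,o5,o7=p
  z=lambda a:Ro.from_euler("z",a);y=lambda a:Ro.from_euler("y",a)
  R=z(q0-q[0])*y(q[1])*z(o3-q[2]);x=np.array([0,0,h])+R.apply([0,0,L1])
  R=R*y(q[3])*z(o5-q[4]);x=x+R.apply([0,0,L2]);R=R*y(q[5]);x=x+R.apply([0,0,L3])
  return x,(R*z(o7-q[6])).as_matrix()
def res(p):
  o=[]
  for q,t,R in Q:
    x,M=fk(q,p);o+=list(x-t)+list((M-np.array(R)).ravel()*.1)
  return np.array(o)
best=min((least_squares(res,[.317,.527,.484,.295,0,0,0,o]) for o in(0,1.57,3.14,-1.57)),key=lambda r:r.cost)
P=best.x
lo=np.array([-2.85,-.5,-1.23,.21,-1.02,.16,-2.73]);hi=np.array([2.85,2.14,1.37,2.46,4.16,2.05,2.73])
def err(q,x,R):
  a,M=fk(q,P);return np.r_[x-a,Ro.from_matrix(R@M.T).as_rotvec()]
def step(q,x,R,n=4):
  for _ in range(n):
    e=err(q,x,R);J=np.array([(err(q+1e-5*np.eye(7)[i],x,R)-e)/-1e-5 for i in range(7)]).T
    q=np.clip(q+J.T@np.linalg.solve(J@J.T+1e-4*np.eye(6),e),lo+.01,hi-.01)
  return q
def path(q,x0,R0,x1,R1,n):
  rv=Ro.from_matrix(R1@R0.T).as_rotvec()
  for i in range(1,n+1):
    f=i/n;R=Ro.from_rotvec(f*rv).as_matrix()@R0;q=step(q,x0+f*(np.array(x1)-x0),R)
  return q,np.array(x1),R1,np.linalg.norm(err(q,x1,R1)[:3])*1e3
E
python3 - <<'E'
from kin import *
print(P.round(3),np.abs(best.fun).max())
# replay
q,x,R=np.array(Q[0][0]),np.array(Q[0][1]),np.array(Q[0][2])
for k,n in((1,10),(2,10),(3,14),(4,10)):
  x1,R1=Q[k][1],Ro.from_matrix(Q[k][2]).as_matrix();q,x,R,e=path(q,x,Ro.from_matrix(R).as_matrix(),x1,R1,n);print(k,q.round(2),round(e,1),Q[k][0])
# candidate from now
def tool(az,tl):
  a=np.radians(az);u=np.array([np.cos(a),np.sin(a),0]);t=np.radians(tl)
  zt=-(np.sin(t)*u+np.cos(t)*np.array([0,0,1]));xt=np.cos(t)*u-np.sin(t)*np.array([0,0,1]);return np.c_[xt,np.cross(zt,xt),zt],u
def tcp(tip,az,tl):
  R,u=tool(az,tl);a=np.radians(23+tl);b=np.radians(tl)
  return np.array(tip)+u*(.215*np.sin(a)+.0784*np.sin(b))+np.array([0,0,.215*np.cos(a)+.0784*np.cos(b)]),R
D=np.array([.573,-.182,0])
for az,tl in((190,5),(210,4),(220,4),(230,4),(230,8)):
  print("az",az,tl)
  for tag,(q,x,R) in(("now",Q[5]),("a",Q[2])):
    q=np.array(q);x=np.array(x);R=Ro.from_matrix(R).as_matrix()
    for tip,n in(((.515,-.225,.19),12),((.53,-.21,.07),6),(D+[.02,-.011,.06],4),(D+[.02,-.011,.013],5),(D+[0,.02,.013],5),(D+[-.02,0,.013],5),(D+[0,-.02,.013],5),(D+[.02,0,.013],5)):
      X,M=tcp(tip,az,tl);q,x,R,e=path(q,x,R,X,M,n);print(tag,X.round(3),q.round(2),round(e,1))
E
```

```text
[ 0.459  0.557  0.505  0.444 -0.006 -0.075 -0.042 -4.774] 0.010617366460767969
1 [-0.84  0.13  0.38  1.87 -0.1   1.15  0.45] 0.0 [-0.9, 0.13, 0.4, 1.88, -0.05, 1.14, 0.39]
2 [-0.85  0.01  0.38  1.77 -0.05  1.36  0.42] 0.0 [-0.92, 0, 0.4, 1.78, 0, 1.36, 0.36]
3 [-0.78 -0.46  0.89  1.98  0.31  1.33  1.78] 0.0 [-0.75, -0.42, 0.85, 1.98, 0.29, 1.33, 1.76]
4 [-1.28 -0.29  1.36  2.05  0.24  0.99  1.84] 59.5 [-1.35, -0.49, 1.37, 2.04, 0.52, 1.11, 1.57]
az 190 5
now [ 0.409 -0.244  0.458] [-0.95 -0.38  1.12  1.88  0.29  1.34  1.85] 0.0
now [ 0.424 -0.229  0.338] [-1.18 -0.34  1.36  2.05  0.3   1.07  1.83] 18.2
now [ 0.487 -0.212  0.328] [-1.49 -0.49  1.36  1.98  0.51  1.14  1.56] 68.4
now [ 0.487 -0.212  0.281] [-1.55 -0.49  1.36  2.05  0.6   1.07  1.48] 101.2
now [ 0.467 -0.181  0.281] [-1.51 -0.49  1.36  2.09  0.57  1.05  1.45] 63.0
now [ 0.447 -0.201  0.281] [-1.43 -0.49  1.36  2.11  0.56  1.05  1.51] 50.4
now [ 0.467 -0.221  0.281] [-1.48 -0.49  1.36  2.07  0.58  1.06  1.52] 84.4
now [ 0.487 -0.201  0.281] [-1.56 -0.49  1.36  2.05  0.6   1.07  1.46] 95.8
a [ 0.409 -0.244  0.458] [-0.81 -
[... 4679 characters left out ...]
49  1.36  1.96  0.55  1.09  2.4 ] 179.6
now [ 0.515 -0.275  0.275] [-1.57 -0.49  1.36  1.95  0.56  1.09  2.35] 184.9
a [ 0.437 -0.318  0.452] [-0.07  0.14  0.83  1.72 -0.29  1.36  2.72] 0.4
a [ 0.452 -0.303  0.332] [ 0.84  0.17 -0.23  1.89 -0.17  1.09  2.72] 0.1
a [ 0.515 -0.286  0.322] [ 1.24  0.32 -0.85  1.82  0.06  1.07  2.72] 0.1
a [ 0.515 -0.286  0.275] [ 1.33  0.42 -1.    1.86  0.19  0.99  2.72] 0.0
a [ 0.495 -0.255  0.275] [ 1.36  0.36 -1.03  1.94  0.15  0.96  2.72] 0.0
a [ 0.475 -0.275  0.275] [ 1.48  0.38 -1.11  1.95  0.19  0.97  2.72] 0.0
a [ 0.495 -0.295  0.275] [ 1.44  0.44 -1.09  1.89  0.23  1.    2.71] 0.0
a [ 0.515 -0.275  0.275] [ 1.38  0.44 -1.09  1.88  0.24  1.    2.66] 0.0
```

```bash
cat > srch.py <<'E'
from kin import *
import itertools,sys
def tool(az,tl):
  a=np.radians(az);u=np.array([np.cos(a),np.sin(a),0]);t=np.radians(tl)
  zt=-(np.sin(t)*u+np.cos(t)*np.array([0,0,1]));xt=np.cos(t)*u-np.sin(t)*np.array([0,0,1]);return np.c_[xt,np.cross(zt,xt),zt],u
def tcp(tip,az,tl):
  R,u=tool(az,tl);a=np.radians(23+tl);b=np.radians(tl)
  return np.array(tip)+u*(.215*np.sin(a)+.0784*np.sin(b))+np.array([0,0,.215*np.cos(a)+.0784*np.cos(b)]),R
D=np.array([.573,-.182,0])
W=lambda az,u:[(D+[u[0]*.085,u[1]*.085,.19],6),(D+[u[0]*.06,u[1]*.06,.07],5),(D+[.02,-.011,.06],3),(D+[.02,-.011,.013],3)]+[(D+[.022*np.cos(t),.022*np.sin(t),.013],2) for t in np.arange(0,13,.785)]
def run(q,x,R,az,tl,pre):
  m=9;E=0;qs=[]
  wp=[(p,tool(a,0)[0],10) for p,a in pre]
  wp+=[(*tcp(t,az,tl),n) for t,n in W(az,tool(az,tl)[1])]
  for X,M,n in wp:
    q,x,R,e=path(q,x,R,np.array(X),M,n);qs.append(q);m=min(m,np.min(np.r_[q-lo,hi-q]));E=max(E,e)
    if E>5:break
  return m,E,qs
E
python3 - <<'E'
from srch import *
q0,x0,R0=np.array(Q[5][0]),np.array(Q[5][1]),Ro.from_matrix(Q[5][2]).as_matrix()
out=[]
a=((.461,.19,.467),140)
for az in(150,165,180,195):
 for tl in(3,7):
  for nm,pre in(("direct",[]),("viaA",[a]),("A+out",[a,((.6,.1,.5),140)]),("A+out2",[a,((.6,.1,.5),140),((.55,-.05,.5),az)]),("A-yaw",[a,((.5,.1,.5),90)]),("A-yaw2",[a,((.6,.2,.5),60),((.5,0,.5),100)])):
   m,E,qs=run(q0,x0,R0,az,tl,pre);out.append((E>3,-m,az,tl,nm,round(E,1),qs[-1].round(2).tolist()))
for o in sorted(out)[:14]:print(o)
E
```

```text
(np.False_, np.float64(-0.297459147563079), 180, 3, 'A+out2', np.float64(0.0), [-0.31, 0.21, 0.68, 2.0, -0.25, 0.95, 2.06])
(np.False_, np.float64(-0.2951931111616971), 150, 3, 'A+out2', np.float64(0.0), [-0.41, 0.2, 0.65, 2.01, -0.19, 0.94, 1.38])
(np.False_, np.float64(-0.28706099420240005), 150, 3, 'A+out', np.float64(0.0), [-0.46, 0.21, 0.71, 2.01, -0.21, 0.94, 1.4])
(np.False_, np.float64(-0.2771823504705937), 180, 3, 'A+out', np.float64(0.0), [-0.4, 0.23, 0.8, 2.0, -0.29, 0.96, 2.11])
(np.False_, np.float64(-0.2767121128010084), 195, 3, 'A+out2', np.float64(0.0), [-0.22, 0.24, 0.66, 1.97, -0.28, 0.97, 2.4])
(np.False_, np.float64(-0.2726601774211986), 150, 3, 'viaA', np.float64(0.0), [-0.54, 0.23, 0.8, 2.01, -0.24, 0.95, 1.43])
(np.False_, np.float64(-0.2718831257147287), 150, 3, 'A-yaw2', np.float64(0.0), [-0.54, 0.23, 0.81, 2.01, -0.25, 0.95, 1.44])
(np.False_, np.float64(-0.2717776553331944), 165, 3, 'A+out2', np.float64(0.0), [-0.37, 0.19, 0.67, 2.02, -0.21, 0.94, 1.72])
(np.False_, np.float64(-0.26697997472181667), 150, 3, 'direct', np.float64(0.0), [-0.56, 0.23, 0.84, 2.01, -0.26, 0.95, 1.45])
(np.False_, np.float64(-0.26673592912844546), 150, 3, 'A-yaw', np.float64(0.0), [-0.56, 0.23, 0.84, 2.01, -0.26, 0.95, 1.45])
(np.False_, np.float64(-0.2564905867799806), 165, 3, 'A+out', np.float64(0.0), [-0.45, 0.21, 0.77, 2.02, -0.25, 0.94, 1.75])
(np.False_, np.float64(-0.2359688274933105), 195, 3, 'A+out', np.float64(0.0), [-0.32, 0.26, 0.78, 1.97, -0.32, 0.98, 2.45])
(np.False_, np.float64(-0.22913512030655647), 180, 3, 'A-yaw2', np.float64(0.0), [-0.56, 0.29, 1.0, 2.0, -0.38, 0.98, 2.2])
(np.False_, np.float64(-0.22564854267475726), 165, 3, 'A-yaw2', np.float64(0.0), [-0.57, 0.25, 0.92, 2.02, -0.31, 0.95, 1.81])
```

Run:
```python
from srch import *
import srch
q0,x0,R0=np.array(Q[5][0]),np.array(Q[5][1]),Ro.from_matrix(Q[5][2]).as_matrix()
srch.W=lambda az,u:[(D+[u[0]*.085,u[1]*.085,.19],6),(D+[u[0]*.06,u[1]*.06,.07],5),(D+[0,-.011,.04],3),(D+[.02,-.011,.013],3)]+[(D+[.022*np.cos(t),.022*np.sin(t),.013],2) for t in np.arange(0,13,.785)]
for x4 in(.43,.48):
 for az,tl in((180,3),(180,4),(180,5),(170,4)):
  for P3 in((.6,.1,.5),(.65,.1,.45)):
   m,E,qs=run(q0,x0,R0,az,tl,[((.42,-.01,.465),190),((.46,.14,.475),165),(P3,142),((x4,-.05,.5),az)])
   print(x4,az,tl,P3,round(m,2),round(E,1),[np.round(q,2).tolist() for q in(qs[3],qs[-1])])
X,M=tcp(D+[-.085,0,.19],180,4);print(X)
```

```text
0.43 180 3 (0.6, 0.1, 0.5) 0.2 0.0 [[-0.8, -0.18, 0.7, 1.83, 0.09, 1.45, 1.47], [-0.62, 0.33, 1.1, 2.0, -0.44, 1.0, 2.25]]
0.43 180 3 (0.65, 0.1, 0.45) 0.21 0.0 [[-0.78, -0.18, 0.68, 1.83, 0.08, 1.45, 1.47], [-0.6, 0.32, 1.07, 2.0, -0.42, 0.99, 2.24]]
0.43 180 4 (0.6, 0.1, 0.5) 0.14 0.0 [[-0.8, -0.18, 0.7, 1.83, 0.09, 1.45, 1.47], [-0.66, 0.32, 1.14, 2.03, -0.45, 0.97, 2.27]]
0.43 180 4 (0.65, 0.1, 0.45) 0.17 0.0 [[-0.78, -0.18, 0.68, 1.83, 0.08, 1.45, 1.47], [-0.64, 0.31, 1.11, 2.03, -0.43, 0.97, 2.26]]
0.43 180 5 (0.6, 0.1, 0.5) 0.1 0.0 [[-0.8, -0.18, 0.7, 1.83, 0.09, 1.45, 1.47], [-0.68, 0.3, 1.16, 2.05, -0.45, 0.95, 2.28]]
0.43 180 5 (0.65, 0.1, 0.45) 0.12 0.0 [[-0.78, -0.18, 0.68, 1.83, 0.08, 1.45, 1.47], [-0.67, 0.3, 1.15, 2.05, -0.44, 0.95, 2.27]]
0.43 170 4 (0.6, 0.1, 0.5) 0.16 0.0 [[-0.81, -0.18, 0.71, 1.83, 0.09, 1.45, 1.29], [-0.69, 0.29, 1.1, 2.04, -0.39, 0.95, 2.0]]
0.43 170 4 (0.65, 0.1, 0.45) 0.16 0.0 [[-0.79, -0.18, 0.69, 1.83, 0.08, 1.45, 1.29], [-0.68, 0.28, 1.08, 2.04, -0.38, 0.95, 1.99]]
0.48 180 3 (0.6, 0.1, 0.5) 0.23 0.0 [[-0.73, -0.04, 0.72, 1.74, -0.01, 1.43, 
[... 296 characters left out ...]
 0.96, 2.22]]
0.48 180 4 (0.65, 0.1, 0.45) 0.2 0.0 [[-0.71, -0.04, 0.7, 1.74, -0.01, 1.43, 1.58], [-0.58, 0.27, 1.02, 2.03, -0.38, 0.95, 2.2]]
0.48 180 5 (0.6, 0.1, 0.5) 0.16 0.0 [[-0.73, -0.04, 0.72, 1.74, -0.01, 1.43, 1.58], [-0.63, 0.27, 1.09, 2.05, -0.4, 0.93, 2.23]]
0.48 180 5 (0.65, 0.1, 0.45) 0.17 0.0 [[-0.71, -0.04, 0.7, 1.74, -0.01, 1.43, 1.58], [-0.61, 0.26, 1.06, 2.05, -0.39, 0.93, 2.22]]
0.48 170 4 (0.6, 0.1, 0.5) 0.18 0.0 [[-0.75, -0.04, 0.74, 1.74, -0.01, 1.43, 1.4], [-0.64, 0.26, 1.03, 2.04, -0.35, 0.94, 1.96]]
0.48 170 4 (0.65, 0.1, 0.45) 0.18 0.0 [[-0.73, -0.04, 0.72, 1.74, -0.01, 1.43, 1.4], [-0.63, 0.25, 1.01, 2.04, -0.34, 0.94, 1.95]]
[ 0.38492314 -0.182       0.45977542]
```

Call:
arm_command(
  targets=[
    {"rx":-0.004,"ry":0.024,"rz":0,"tx":8,"ty":40,"tz":2,"hand":1},
    {"rx":-0.008,"ry":0.048,"rz":0,"tx":16,"ty":80,"tz":4,"hand":1},
    {"rx":-0.012,"ry":0.072,"rz":0,"tx":24,"ty":120,"tz":6,"hand":1},
    {"rx":-0.016,"ry":0.096,"rz":0,"tx":33,"ty":160,"tz":8,"hand":1},
    {"rx":-0.021,"ry":0.12,"rz":0,"tx":42,"ty":200,"tz":11,"hand":1},
  ],
)

```text
clock: 11.9
tcp_pos: [0.4066, -0.0023, 0.4717]
ee_rot: [[-0.984, -0.175, 0.008], [-0.175, 0.984, -0.006], [-0.007, -0.008, -1.0]]
wrist_force: [0.1, -0.1, -0.1]
grip_width: 0.0179
finger_force: 30.0
```

Call:
arm_command(
  targets=[
    {"rx":0,"ry":0,"rz":-0.09,"tx":8,"ty":30,"tz":2,"hand":1},
    {"rx":0,"ry":0,"rz":-0.18,"tx":16,"ty":60,"tz":4,"hand":1},
    {"rx":0,"ry":0,"rz":-0.26,"tx":24,"ty":90,"tz":6,"hand":1},
    {"rx":0,"ry":0,"rz":-0.35,"tx":32,"ty":120,"tz":8,"hand":1},
    {"rx":0,"ry":0,"rz":-0.436,"tx":40,"ty":150,"tz":10,"hand":1},
  ],
)

```text
clock: 12.52
tcp_pos: [0.4468, 0.1473, 0.4816]
ee_rot: [[-0.966, 0.26, 0.006], [0.26, 0.966, -0.01], [-0.008, -0.008, -1.0]]
wrist_force: [0.3, -0.2, 0.8]
grip_width: 0.0174
finger_force: 30.0
```

Call:
arm_command(
  targets=[
    {"rx":0,"ry":0,"rz":-0.08,"tx":28,"ty":-8,"tz":5,"hand":1},
    {"rx":0,"ry":0,"rz":-0.16,"tx":56,"ty":-16,"tz":10,"hand":1},
    {"rx":0,"ry":0,"rz":-0.24,"tx":84,"ty":-24,"tz":15,"hand":1},
    {"rx":0,"ry":0,"rz":-0.32,"tx":112,"ty":-32,"tz":20,"hand":1},
    {"rx":0,"ry":0,"rz":-0.4,"tx":140,"ty":-40,"tz":25,"hand":1},
  ],
)

```text
clock: 13.15
tcp_pos: [0.5875, 0.106, 0.5066]
ee_rot: [[-0.789, 0.615, 0.001], [0.615, 0.789, -0.012], [-0.009, -0.009, -1.0]]
wrist_force: [1.6, 0.3, -0.1]
grip_width: 0.0175
finger_force: 30.0
```

Call:
arm_command(
  targets=[
    {"rx":0,"ry":0,"rz":0.13,"tx":-24,"ty":-30,"tz":0,"hand":1},
    {"rx":0,"ry":0,"rz":0.26,"tx":-48,"ty":-60,"tz":0,"hand":1},
    {"rx":0,"ry":0,"rz":0.4,"tx":-72,"ty":-90,"tz":0,"hand":1},
    {"rx":0,"ry":0,"rz":0.53,"tx":-96,"ty":-120,"tz":0,"hand":1},
    {"rx":0,"ry":0,"rz":0.663,"tx":-120,"ty":-150,"tz":0,"hand":1},
  ],
)

```text
clock: 13.78
tcp_pos: [0.4656, -0.0446, 0.5066]
ee_rot: [[-1.0, -0.008, 0.008], [-0.008, 1.0, -0.008], [-0.008, -0.008, -1.0]]
wrist_force: [-0.9, 0.7, 0.4]
grip_width: 0.0176
finger_force: 30.0
```

Run:
```python
from srch import *
import srch
s=robot.state();print(s["clock"],s["tcp_pos"].round(4),s["ee_rot"].round(3).tolist(),s["qpos"].round(2))
srch.W=lambda az,u:[(D+[-.085,0,.19],6),(D+[-.06,0,.07],5),(D+[0,-.011,.04],3),(D+[.02,-.011,.013],3)]+[(D+[.022*np.cos(t),.022*np.sin(t),.013],2) for t in np.arange(0,13,.785)]
for pre in([((.4,-.1,.49),180)],):
 for tl in(2,3,4):
  m,E,qs=run(s["qpos"],*fk(s["qpos"],P),180,tl,pre);print(tl,m,E,qs[0].round(2),qs[1].round(2),qs[-1].round(2))
```

```text
13.775 [ 0.4656 -0.0446  0.5066] [[-1.0, -0.008, 0.008], [-0.008, 1.0, -0.008], [-0.008, -0.008, -1.0]] [-0.71 -0.11  0.61  1.78  0.07  1.45  1.47]
2 0.26584567484009136 4.2720829036818306e-07 [-0.67 -0.23  0.66  1.88  0.11  1.44  1.55] [-0.63 -0.23  0.81  1.91  0.13  1.35  1.73] [-0.52  0.3   0.96  1.98 -0.37  1.    2.18]
3 0.23221559294624078 7.42344856217496e-07 [-0.67 -0.23  0.66  1.88  0.11  1.44  1.55] [-0.62 -0.27  0.79  1.93  0.15  1.34  1.71] [-0.55  0.29  0.99  2.   -0.37  0.98  2.19]
4 0.1995608274486283 1.0306989326343234e-06 [-0.67 -0.23  0.66  1.88  0.11  1.44  1.55] [-0.62 -0.3   0.78  1.95  0.17  1.33  1.69] [-0.58  0.27  1.02  2.03 -0.38  0.95  2.2 ]
```

Call:
arm_command(
  targets=[
    {"rx":0,"ry":0,"rz":0,"tx":-33,"ty":-27,"tz":-8,"hand":1},
    {"rx":0,"ry":0,"rz":0,"tx":-66,"ty":-55,"tz":-16,"hand":1},
    {"rx":0.004,"ry":-0.03,"rz":0,"tx":-72,"ty":-85,"tz":-26,"hand":1},
    {"rx":0.008,"ry":-0.05,"rz":0,"tx":-78,"ty":-112,"tz":-36,"hand":1},
    {"rx":0.008,"ry":-0.062,"rz":0.008,"tx":-81,"ty":-137,"tz":-47,"hand":1},
  ],
)

```text
clock: 14.4
tcp_pos: [0.3847, -0.1816, 0.4595]
ee_rot: [[-0.997, -0.011, 0.071], [-0.011, 1.0, 0.002], [-0.071, 0.001, -0.997]]
wrist_force: [1.1, 0.7, -0.6]
grip_width: 0.0175
finger_force: 30.0
```

Call:
arm_command(
  targets=[
    {"rx":0,"ry":0,"rz":0,"tx":5,"ty":0,"tz":-24,"hand":1},
    {"rx":0,"ry":0,"rz":0,"tx":10,"ty":0,"tz":-48,"hand":1},
    {"rx":0,"ry":0,"rz":0,"tx":15,"ty":0,"tz":-72,"hand":1},
    {"rx":0,"ry":0,"rz":0,"tx":20,"ty":0,"tz":-96,"hand":1},
    {"rx":0,"ry":0,"rz":0,"tx":25,"ty":0,"tz":-120,"hand":1},
  ],
)

```text
clock: 15.02
tcp_pos: [0.41, -0.1805, 0.3392]
ee_rot: [[-0.997, -0.011, 0.07], [-0.011, 1.0, 0.001], [-0.07, 0.0, -0.998]]
wrist_force: [-0.2, 0.8, -1.0]
grip_width: 0.0172
finger_force: 30.0
```

```bash
python3 look.py d
```

```text
15.025 [ 0.41   -0.1805  0.3392] [[-0.997, -0.011, 0.07], [-0.011, 1.0, 0.001], [-0.07, 0.0, -0.998]] [-0.7  -0.12  0.94  2.12  0.09  1.03  1.78] 29.99863788485527 [-0.2  0.8 -1. ]
top stirrer_grip []
top stirrer_tip [([211.0, 370.0], 0.43)]
scene stirrer_grip [([110.0, 285.0], 0.79)]
scene stirrer_tip [([186.0, 274.0], 0.7), ([109.0, 284.0], 0.41)]
top [[370.0, 211.0], [372.0, 216.0], [374.0, 221.0], [376.0, 227.0], [379.0, 233.0], [381.0, 239.0]]
top crop origin 315 179
scene [[274.0, 185.0], [276.0, 169.0], [279.0, 152.0], [281.0, 135.0], [283.0, 117.0], [285.0, 99.0]]
scene crop origin 219 97
tip pred [ 0.5133 -0.1793  0.0694]
```

Call:
arm_command(
  targets=[
    {"rx":0,"ry":0,"rz":0,"tx":20,"ty":-5,"tz":-10,"hand":1},
    {"rx":0,"ry":0,"rz":0,"tx":40,"ty":-10,"tz":-20,"hand":1},
    {"rx":0,"ry":0,"rz":0,"tx":60,"ty":-14,"tz":-29,"hand":1},
    {"rx":0,"ry":0,"rz":0,"tx":79,"ty":-14,"tz":-33,"hand":1},
    {"rx":0,"ry":0,"rz":0,"tx":79,"ty":-14,"tz":-38,"hand":1},
  ],
)

```text
clock: 15.95
tcp_pos: [0.4905, -0.1943, 0.3029]
ee_rot: [[-0.997, -0.012, 0.071], [-0.012, 1.0, 0.0], [-0.071, -0.001, -0.997]]
wrist_force: [-0.5, 0.9, -0.4]
grip_width: 0.0175
finger_force: 30.0
```

Call:
arm_command(
  targets=[
    {"rx":0,"ry":0,"rz":0,"tx":0,"ty":0,"tz":-4,"hand":1},
    {"rx":0,"ry":0,"rz":0,"tx":0,"ty":0,"tz":-8,"hand":1},
    {"rx":0,"ry":0,"rz":0,"tx":0,"ty":0,"tz":-12,"hand":1},
    {"rx":0,"ry":0,"rz":0,"tx":0,"ty":0,"tz":-15,"hand":1},
    {"rx":0,"ry":0,"rz":0,"tx":0,"ty":0,"tz":-18,"hand":1},
  ],
)

```text
clock: 16.58
tcp_pos: [0.4896, -0.1942, 0.2846]
ee_rot: [[-0.997, -0.012, 0.071], [-0.012, 1.0, 0.001], [-0.071, 0.0, -0.997]]
wrist_force: [-0.4, 0.1, -1.3]
grip_width: 0.0173
finger_force: 30.0
```

```bash
python3 look.py e
```

```text
16.575 [ 0.4896 -0.1942  0.2846] [[-0.997, -0.012, 0.071], [-0.012, 1.0, 0.001], [-0.071, 0.0, -0.997]] [-0.58  0.27  1.    2.03 -0.32  0.92  2.17] 29.998345971107483 [-0.4  0.1 -1.3]
top stirrer_grip []
top stirrer_tip []
scene stirrer_grip [([144.0, 268.0], 0.66)]
scene stirrer_tip [([215.0, 256.0], 0.68)]
top [[371.0, 191.0], [373.0, 195.0], [375.0, 199.0], [377.0, 204.0], [380.0, 209.0], [382.0, 214.0]]
top crop origin 316 156
scene [[260.0, 216.0], [262.0, 201.0], [264.0, 184.0], [266.0, 168.0], [268.0, 151.0], [270.0, 133.0]]
scene crop origin 205 130
tip pred [ 0.593  -0.1929  0.015 ]
```

```bash
cat > chk.py <<'E'
from h import *
import sys
A=float(sys.argv[1]) if len(sys.argv)>1 else 23
s=robot.state();R=s["ee_rot"];t=s["tcp_pos"];a=np.radians(A)
ax=R@[np.sin(a),0,-np.cos(a)];g=t+R@[0,0,.0784];tp=g-.215*ax
print(s["clock"],"tip pred",tp.round(4),"rel D",((tp-[.573,-.182,0])*1e3).round(0),"q",s["qpos"].round(2),"F",s["wrist_force"].round(1))
C=cam("scene");cams.capture("scene")
for d in masks_of("stirrer","scene")[:2]:
  m=d["mask"];ys,xs=np.nonzero(m);print("mask",round(d["confidence"],2),m.sum(),xs.min(),xs.max(),ys.min(),ys.max())
  for y in range(ys.min(),ys.max()+1,6):
    r=xs[ys==y]
    if len(r):
      l=proj(C,np.array([tp+k*ax for k in np.linspace(0,.25,60)]));j=np.argmin(abs(l[:,1]-y));print((y,round(r.mean(),1),len(r),"pred",round(l[j,0],1)),end=" ")
  print()
print([(np.round(d["location"]).tolist(),round(d["confidence"],2)) for d in tip_of("stirrer_tip","scene")][:2],proj(C,tp).round(1))
for i in range(7):
  o=[]
  for d in tip_of(f"bead{i}_center","scene")[:1]:
    p=atz(C,d["location"][::-1],.016)[:2]-[.575,-.181];print("bead",i,(p*1e3).round(0),round(d["confidence"],2))
E
python3 chk.py
```

```text
16.875 tip pred [ 0.5931 -0.1931  0.0151] rel D [ 20. -11.  15.] q [-0.58  0.27  1.    2.03 -0.32  0.92  2.17] F [-0.1  0.9 -0.9]
mask 0.75 98 259 269 133 215
(133, np.float64(268.0), 1, 'pred', np.float64(270.2)) (139, np.float64(267.5), 4, 'pred', np.float64(269.5)) (187, np.float64(263.0), 3, 'pred', np.float64(263.8)) (193, np.float64(262.5), 4, 'pred', np.float64(263.0)) (199, np.float64(261.5), 2, 'pred', np.float64(262.4)) (211, np.float64(260.5), 2, 'pred', np.float64(261.0)) 
[([220.0, 258.0], 0.75), ([220.0, 266.0], 0.7)] [[260.3 216.1]]
bead 0 [-99. 636.] 0.59
bead 1 [12. 24.] 0.43
bead 2 [-9. 18.] 0.39
bead 3 [-24.  -5.] 0.46
bead 5 [ 11. -16.] 0.36
bead 6 [8. 2.] 0.53
```

Call:
arm_command(
  targets=[
    {"rx":0,"ry":0,"rz":0,"tx":1,"ty":3,"tz":-1,"hand":1},
    {"rx":0,"ry":0,"rz":0,"tx":2,"ty":7,"tz":-2,"hand":1},
    {"rx":0,"ry":0,"rz":0,"tx":2,"ty":11,"tz":-2,"hand":1},
  ],
)

```text
clock: 17.75
tcp_pos: [0.4914, -0.1832, 0.2826]
ee_rot: [[-0.997, -0.012, 0.07], [-0.012, 1.0, 0.001], [-0.07, -0.0, -0.998]]
wrist_force: [-2.7, -2.5, 0.6]
grip_width: 0.0174
finger_force: 30.0
```

Call:
arm_command(
  targets=[
    {"rx":0,"ry":0,"rz":0,"tx":-1,"ty":7,"tz":0,"hand":1},
    {"rx":0,"ry":0,"rz":0,"tx":-4,"ty":13,"tz":0,"hand":1},
    {"rx":0,"ry":0,"rz":0,"tx":-9,"ty":18,"tz":0,"hand":1},
    {"rx":0,"ry":0,"rz":0,"tx":-15,"ty":21,"tz":0,"hand":1},
    {"rx":0,"ry":0,"rz":0,"tx":-22,"ty":22,"tz":0,"hand":1},
  ],
)

```text
clock: 18.38
tcp_pos: [0.4693, -0.1614, 0.2829]
ee_rot: [[-0.997, -0.012, 0.072], [-0.012, 1.0, 0.001], [-0.072, -0.0, -0.997]]
wrist_force: [0.3, -3.7, 0.2]
grip_width: 0.0176
finger_force: 30.1
```

```bash
python3 chk.py
```

```text
18.375 tip pred [ 0.5729 -0.1603  0.0134] rel D [-0. 22. 13.] q [-0.7   0.19  1.04  2.1  -0.24  0.89  2.05] F [ 0.3 -3.7  0.2]
mask 0.47 266 269 284 131 215
(131, np.float64(283.5), 2, 'pred', np.float64(284.7)) (137, np.float64(282.5), 4, 'pred', np.float64(283.9)) (143, np.float64(282.0), 5, 'pred', np.float64(283.2)) (149, np.float64(282.0), 5, 'pred', np.float64(282.4)) (179, np.float64(277.0), 3, 'pred', np.float64(278.4)) (185, np.float64(276.0), 3, 'pred', np.float64(277.7)) (191, np.float64(275.0), 3, 'pred', np.float64(277.0)) (197, np.float64(274.0), 5, 'pred', np.float64(276.1)) (203, np.float64(273.0), 5, 'pred', np.float64(275.3)) (209, np.float64(272.0), 5, 'pred', np.float64(274.5)) (215, np.float64(272.0), 5, 'pred', np.float64(273.8)) 
[([215.0, 269.0], 0.58)] [[273.8 214.3]]
bead 0 [ 6. 17.] 0.6
bead 1 [-2. 31.] 0.55
bead 3 [-32. -10.] 0.6
bead 4 [-13. -30.] 0.61
bead 5 [  5. -27.] 0.46
bead 6 [-12.  -1.] 0.43
```

Call:
arm_command(
  targets=[
    {"rx":0,"ry":0,"rz":0,"tx":-6,"ty":-3,"tz":0,"hand":1},
    {"rx":0,"ry":0,"rz":0,"tx":-12,"ty":-6,"tz":0,"hand":1},
    {"rx":0,"ry":0,"rz":0,"tx":-16,"ty":-10,"tz":0,"hand":1},
    {"rx":0,"ry":0,"rz":0,"tx":-19,"ty":-16,"tz":0,"hand":1},
    {"rx":0,"ry":0,"rz":0,"tx":-20,"ty":-22,"tz":0,"hand":1},
  ],
)

```text
clock: 19.5
tcp_pos: [0.4494, -0.1837, 0.2828]
ee_rot: [[-0.997, -0.012, 0.071], [-0.012, 1.0, 0.001], [-0.071, 0.0, -0.997]]
wrist_force: [1.6, 1.2, 0.6]
grip_width: 0.0176
finger_force: 30.0
```

```bash
python3 chk.py
```

```text
19.5 tip pred [ 0.5529 -0.1823  0.0132] rel D [-20.  -0.  13.] q [-0.68  0.16  1.06  2.12 -0.22  0.89  2.09] F [1.6 1.2 0.6]
mask 0.45 166 267 279 127 207
(127, np.float64(277.5), 2, 'pred', np.float64(279.4)) (133, np.float64(276.5), 4, 'pred', np.float64(278.6)) (139, np.float64(277.0), 5, 'pred', np.float64(277.9)) (145, np.float64(277.0), 5, 'pred', np.float64(277.2)) (187, np.float64(271.0), 3, 'pred', np.float64(271.9)) (193, np.float64(270.0), 3, 'pred', np.float64(271.2)) (199, np.float64(269.0), 3, 'pred', np.float64(270.4)) (205, np.float64(268.5), 4, 'pred', np.float64(269.5)) 
mask 0.27 2279 465 528 228 273
(228, np.float64(473.5), 6, 'pred', np.float64(269.4)) (234, np.float64(493.5), 56, 'pred', np.float64(269.4)) (240, np.float64(495.5), 60, 'pred', np.float64(269.4)) (246, np.float64(495.5), 60, 'pred', np.float64(269.4)) (252, np.float64(496.0), 61, 'pred', np.float64(269.4)) (258, np.float64(497.0), 61, 'pred', np.float64(269.4)) (264, np.float64(498.0), 61, 'pred', np.float64(269.4)) (270, np.float64(516.5), 20, 'pred', np.float64(269.4)) 
[([209.0, 266.0], 0.52)] [[269.4 206.9]]
bead 0 [17.  7.] 0.58
bead 2 [-38.   2.] 0.55
bead 3 [-34. -14.] 0.46
bead 4 [-12. -30.] 0.47
bead 5 [ 10. -37.] 0.41
bead 6 [-11. -15.] 0.53
```

Call:
arm_command(
  targets=[
    {"rx":0,"ry":0,"rz":0,"tx":1,"ty":-6,"tz":0,"hand":1},
    {"rx":0,"ry":0,"rz":0,"tx":4,"ty":-12,"tz":0,"hand":1},
    {"rx":0,"ry":0,"rz":0,"tx":8,"ty":-17,"tz":0,"hand":1},
    {"rx":0,"ry":0,"rz":0,"tx":14,"ty":-20,"tz":0,"hand":1},
    {"rx":0,"ry":0,"rz":0,"tx":20,"ty":-21,"tz":0,"hand":1},
  ],
)

```text
clock: 20.62
tcp_pos: [0.47, -0.2042, 0.2826]
ee_rot: [[-0.997, -0.012, 0.07], [-0.012, 1.0, 0.001], [-0.07, 0.0, -0.998]]
wrist_force: [-1.6, 4.6, 2.7]
grip_width: 0.0177
finger_force: 30.2
```

Call:
arm_command(
  targets=[
    {"rx":0,"ry":0,"rz":0,"tx":6,"ty":1,"tz":0,"hand":1},
    {"rx":0,"ry":0,"rz":0,"tx":12,"ty":4,"tz":0,"hand":1},
    {"rx":0,"ry":0,"rz":0,"tx":17,"ty":8,"tz":0,"hand":1},
    {"rx":0,"ry":0,"rz":0,"tx":20,"ty":14,"tz":0,"hand":1},
    {"rx":0,"ry":0,"rz":0,"tx":21,"ty":21,"tz":0,"hand":1},
  ],
)

```text
clock: 21.25
tcp_pos: [0.4906, -0.1832, 0.2827]
ee_rot: [[-0.997, -0.012, 0.071], [-0.012, 1.0, 0.0], [-0.071, -0.001, -0.997]]
wrist_force: [-3.8, -2.8, 1.4]
grip_width: 0.0175
finger_force: 30.1
```

```bash
python3 chk.py
```

```text
21.25 tip pred [ 0.594  -0.1821  0.0131] rel D [21. -0. 13.] q [-0.61  0.26  1.01  2.04 -0.32  0.92  2.15] F [-3.8 -2.8  1.4]
mask 0.62 173 261 273 135 218
(135, np.float64(271.5), 2, 'pred', np.float64(274.0)) (141, np.float64(271.5), 4, 'pred', np.float64(273.3)) (183, np.float64(267.5), 4, 'pred', np.float64(268.1)) (189, np.float64(266.5), 4, 'pred', np.float64(267.4)) (195, np.float64(265.5), 4, 'pred', np.float64(266.6)) (201, np.float64(265.0), 3, 'pred', np.float64(265.9)) (207, np.float64(264.5), 4, 'pred', np.float64(265.1)) (213, np.float64(263.5), 4, 'pred', np.float64(264.5)) 
[([217.0, 262.0], 0.56)] [[263.8 217.8]]
bead 0 [21. 21.] 0.48
bead 1 [10. 20.] 0.61
bead 2 [-25.  -2.] 0.44
bead 4 [ -9. -21.] 0.38
bead 5 [ 14. -26.] 0.43
bead 6 [33. 11.] 0.57
```

Call:
arm_command(
  targets=[
    {"rx":0,"ry":0,"rz":0,"tx":-1,"ty":6,"tz":0,"hand":1},
    {"rx":0,"ry":0,"rz":0,"tx":-4,"ty":12,"tz":0,"hand":1},
    {"rx":0,"ry":0,"rz":0,"tx":-9,"ty":17,"tz":0,"hand":1},
    {"rx":0,"ry":0,"rz":0,"tx":-15,"ty":20,"tz":0,"hand":1},
    {"rx":0,"ry":0,"rz":0,"tx":-21,"ty":21,"tz":0,"hand":1},
  ],
)

```text
clock: 22.38
tcp_pos: [0.4692, -0.1621, 0.2828]
ee_rot: [[-0.997, -0.012, 0.071], [-0.012, 1.0, 0.001], [-0.071, 0.0, -0.997]]
wrist_force: [0.5, -1.3, -0.6]
grip_width: 0.0172
finger_force: 30.0
```

Call:
arm_command(
  targets=[
    {"rx":0,"ry":0,"rz":0,"tx":-6,"ty":-1,"tz":0,"hand":1},
    {"rx":0,"ry":0,"rz":0,"tx":-12,"ty":-4,"tz":0,"hand":1},
    {"rx":0,"ry":0,"rz":0,"tx":-17,"ty":-9,"tz":0,"hand":1},
    {"rx":0,"ry":0,"rz":0,"tx":-20,"ty":-15,"tz":0,"hand":1},
    {"rx":0,"ry":0,"rz":0,"tx":-21,"ty":-21,"tz":0,"hand":1},
  ],
)

```text
clock: 23.0
tcp_pos: [0.4484, -0.1836, 0.2827]
ee_rot: [[-0.997, -0.012, 0.071], [-0.012, 1.0, 0.001], [-0.071, 0.001, -0.997]]
wrist_force: [2.3, 1.1, -0.2]
grip_width: 0.0174
finger_force: 30.0
```

Call:
arm_command(
  targets=[
    {"rx":0,"ry":0,"rz":0,"tx":1,"ty":-6,"tz":0,"hand":1},
    {"rx":0,"ry":0,"rz":0,"tx":4,"ty":-12,"tz":0,"hand":1},
    {"rx":0,"ry":0,"rz":0,"tx":9,"ty":-17,"tz":0,"hand":1},
    {"rx":0,"ry":0,"rz":0,"tx":15,"ty":-20,"tz":0,"hand":1},
    {"rx":0,"ry":0,"rz":0,"tx":21,"ty":-21,"tz":0,"hand":1},
  ],
)

```text
clock: 23.62
tcp_pos: [0.4696, -0.2042, 0.2824]
ee_rot: [[-0.998, -0.012, 0.069], [-0.012, 1.0, 0.001], [-0.069, 0.001, -0.998]]
wrist_force: [-3.8, 4.3, 2.5]
grip_width: 0.0174
finger_force: 30.2
```

Call:
arm_command(
  targets=[
    {"rx":0,"ry":0,"rz":0,"tx":6,"ty":1,"tz":0,"hand":1},
    {"rx":0,"ry":0,"rz":0,"tx":12,"ty":4,"tz":0,"hand":1},
    {"rx":0,"ry":0,"rz":0,"tx":17,"ty":9,"tz":0,"hand":1},
    {"rx":0,"ry":0,"rz":0,"tx":20,"ty":15,"tz":0,"hand":1},
    {"rx":0,"ry":0,"rz":0,"tx":21,"ty":21,"tz":0,"hand":1},
  ],
)

```text
clock: 24.25
tcp_pos: [0.4907, -0.183, 0.2827]
ee_rot: [[-0.997, -0.012, 0.071], [-0.012, 1.0, 0.0], [-0.071, -0.0, -0.997]]
wrist_force: [-1.8, -1.9, 1.0]
grip_width: 0.0173
finger_force: 30.0
```

```bash
python3 chk.py
```

```text
24.25 tip pred [ 0.5941 -0.1819  0.0131] rel D [21.  0. 13.] q [-0.62  0.27  1.02  2.04 -0.32  0.92  2.16] F [-1.8 -1.9  1. ]
mask 0.43 236 261 274 134 218
(134, np.float64(271.0), 5, 'pred', np.float64(274.1)) (140, np.float64(271.0), 7, 'pred', np.float64(273.5)) (182, np.float64(268.0), 3, 'pred', np.float64(268.3)) (188, np.float64(266.5), 6, 'pred', np.float64(267.5)) (194, np.float64(266.0), 3, 'pred', np.float64(266.8)) (200, np.float64(265.0), 3, 'pred', np.float64(266.1)) (206, np.float64(264.0), 5, 'pred', np.float64(265.3)) (212, np.float64(263.5), 6, 'pred', np.float64(264.7)) (218, np.float64(263.5), 2, 'pred', np.float64(263.9)) 
[([218.0, 261.0], 0.57)] [[263.9 217.9]]
bead 0 [ 8. 15.] 0.49
bead 1 [-22.   9.] 0.47
bead 2 [-28. -16.] 0.51
bead 3 [-24. -41.] 0.44
bead 4 [  2. -19.] 0.5
bead 5 [ 90. 187.] 0.73
bead 6 [21. 13.] 0.62
```

Call:
arm_command(
  targets=[
    {"rx":0,"ry":0,"rz":0,"tx":-1,"ty":2,"tz":5,"hand":1},
    {"rx":0,"ry":0,"rz":0,"tx":-3,"ty":2,"tz":12,"hand":1},
    {"rx":0,"ry":0,"rz":0,"tx":-8,"ty":2,"tz":20,"hand":1},
    {"rx":0,"ry":0,"rz":0,"tx":-16,"ty":2,"tz":28,"hand":1},
    {"rx":0,"ry":0,"rz":0,"tx":-30,"ty":2,"tz":36,"hand":1},
  ],
)

```text
clock: 25.38
tcp_pos: [0.4603, -0.1815, 0.3193]
ee_rot: [[-0.997, -0.012, 0.071], [-0.012, 1.0, 0.001], [-0.071, -0.0, -0.997]]
wrist_force: [-0.1, -0.4, -0.3]
grip_width: 0.0176
finger_force: 30.0
```

Call:
arm_command(
  targets=[
    {"rx":0,"ry":0,"rz":0,"tx":-20,"ty":0,"tz":8,"hand":1},
    {"rx":0,"ry":0,"rz":0,"tx":-45,"ty":0,"tz":20,"hand":1},
    {"rx":0,"ry":0,"rz":0,"tx":-55,"ty":0,"tz":45,"hand":1},
    {"rx":0,"ry":0,"rz":0,"tx":-62,"ty":0,"tz":75,"hand":1},
    {"rx":0,"ry":0,"rz":0,"tx":-69,"ty":0,"tz":105,"hand":1},
  ],
)

```text
clock: 26.0
tcp_pos: [0.3908, -0.1818, 0.4249]
ee_rot: [[-0.997, -0.011, 0.072], [-0.011, 1.0, 0.002], [-0.072, 0.001, -0.997]]
wrist_force: [1.0, -0.5, -0.3]
grip_width: 0.0176
finger_force: 30.0
```

Call:
arm_command(
  targets=[
    {"rx":0,"ry":0.02,"rz":0,"tx":-6,"ty":15,"tz":25,"hand":1},
    {"rx":0,"ry":0.04,"rz":0,"tx":-3,"ty":45,"tz":40,"hand":1},
    {"rx":0,"ry":0.06,"rz":0,"tx":0,"ty":80,"tz":45,"hand":1},
    {"rx":0,"ry":0.07,"rz":0,"tx":10,"ty":120,"tz":48,"hand":1},
    {"rx":0,"ry":0.07,"rz":0,"tx":20,"ty":160,"tz":50,"hand":1},
  ],
)

```text
clock: 26.62
tcp_pos: [0.4116, -0.0207, 0.4742]
ee_rot: [[-1.0, -0.011, 0.002], [-0.011, 1.0, 0.001], [-0.002, 0.001, -1.0]]
wrist_force: [0.4, -0.1, -0.5]
grip_width: 0.0176
finger_force: 30.0
```

```bash
python3 chk.py
python3 - <<'E'
from h import *
s=robot.state();print(s["tcp_pos"].round(4),s["ee_rot"].round(3).tolist())
E
```

```text
26.625 tip pred [ 0.4961 -0.0193  0.1981] rel D [-77. 163. 198.] q [-0.83 -0.24  0.59  1.92  0.13  1.41  1.31] F [ 0.4 -0.1 -0.5]
mask 0.84 361 329 345 71 164
(71, np.float64(344.5), 2, 'pred', np.float64(346.1)) (77, np.float64(343.5), 4, 'pred', np.float64(345.2)) (83, np.float64(343.0), 5, 'pred', np.float64(344.1)) (89, np.float64(342.0), 5, 'pred', np.float64(343.3)) (95, np.float64(341.5), 6, 'pred', np.float64(342.2)) (101, np.float64(341.0), 5, 'pred', np.float64(341.3)) (107, np.float64(339.5), 4, 'pred', np.float64(340.3)) (113, np.float64(338.5), 4, 'pred', np.float64(339.5)) (119, np.float64(338.0), 3, 'pred', np.float64(338.4)) (125, np.float64(337.0), 3, 'pred', np.float64(337.4)) (131, np.float64(336.0), 3, 'pred', np.float64(336.4)) (137, np.float64(335.0), 3, 'pred', np.float64(335.3)) (143, np.float64(334.0), 3, 'pred', np.float64(334.3)) (149, np.float64(333.0), 3, 'pred', np.float64(333.4)) (155, np.float64(332.0), 3, 'pred', np.float64(332.4)) (161, np.float64(330.5), 4, 'pred', np.float64(331.4)) 
[([166.0, 330.0], 0.88)] [[331.  164.5]]
bead 0 [17. 21.] 0.59
bead 1 [-25.  -0.] 0.35
bead 2 [-15.  -7.] 0.4
bead 3 [-20. -44.] 0.55
bead 4 [  1. -30.] 0.44
bead 5 [ 24. -19.] 0.44
bead 6 [29. 12.] 0.41
[ 0.4114 -0.022   0.4738] [[-1.0, -0.011, 0.001], [-0.011, 1.0, 0.001], [-0.001, 0.001, -1.0]]
```

Call:
arm_command(
  targets=[
    {"rx":0,"ry":0,"rz":-0.12,"tx":8,"ty":40,"tz":0,"hand":1},
    {"rx":0,"ry":0,"rz":-0.24,"tx":16,"ty":80,"tz":0,"hand":1},
    {"rx":0,"ry":0,"rz":-0.36,"tx":24,"ty":120,"tz":0,"hand":1},
    {"rx":0,"ry":0,"rz":-0.48,"tx":32,"ty":165,"tz":0,"hand":1},
    {"rx":0,"ry":0,"rz":-0.6,"tx":41,"ty":210,"tz":0,"hand":1},
  ],
)

```text
clock: 27.75
tcp_pos: [0.4528, 0.1897, 0.4738]
ee_rot: [[-0.829, 0.559, 0.002], [0.559, 0.829, 0.001], [-0.001, 0.001, -1.0]]
wrist_force: [0.5, -0.3, -0.4]
grip_width: 0.0173
finger_force: 30.0
```

Call:
arm_command(
  targets=[
    {"rx":0,"ry":0,"rz":-0.11,"tx":9,"ty":44,"tz":-6,"hand":1},
    {"rx":0,"ry":0,"rz":-0.11,"tx":9,"ty":44,"tz":-6,"hand":1},
    {"rx":0,"ry":0,"rz":-0.11,"tx":9,"ty":44,"tz":-6,"hand":1},
    {"rx":0,"ry":0,"rz":-0.11,"tx":9,"ty":44,"tz":-6,"hand":1},
  ],
)

```text
clock: 28.25
tcp_pos: [0.4617, 0.2316, 0.4681]
ee_rot: [[-0.765, 0.644, 0.002], [0.644, 0.765, 0.0], [-0.001, 0.002, -1.0]]
wrist_force: [0.5, -0.3, -1.1]
grip_width: 0.0175
finger_force: 30.0
```

```bash
python3 chk.py | grep -v bead
python3 - <<'E'
from h import *
s=robot.state();print(s["tcp_pos"].round(4),s["ee_rot"].round(3).tolist())
R=s["ee_rot"];a=np.radians(23);ax=R@[np.sin(a),0,-np.cos(a)];tp=s["tcp_pos"]+R@[0,0,.0784]-.215*ax
print("tip-jar",((tp-[.524,.1785,0])*1e3).round(1))
im=cams.capture("top")
E
```

```text
28.25 tip pred [0.5265 0.1776 0.1919] rel D [-46. 360. 192.] q [-0.92  0.04  0.35  1.74 -0.01  1.36  0.3 ] F [ 0.5 -0.3 -1.1]
mask 0.71 506 399 446 114 195
(114, np.float64(445.5), 2, 'pred', np.float64(451.0)) (120, np.float64(443.0), 5, 'pred', np.float64(447.2)) (126, np.float64(441.0), 7, 'pred', np.float64(443.4)) (132, np.float64(438.5), 8, 'pred', np.float64(439.8)) (138, np.float64(436.0), 9, 'pred', np.float64(436.2)) (144, np.float64(432.0), 5, 'pred', np.float64(432.6)) (150, np.float64(428.0), 5, 'pred', np.float64(429.1)) (156, np.float64(423.5), 4, 'pred', np.float64(425.7)) (162, np.float64(420.0), 5, 'pred', np.float64(421.5)) (168, np.float64(417.0), 7, 'pred', np.float64(418.2)) (174, np.float64(413.5), 8, 'pred', np.float64(414.1)) (180, np.float64(410.0), 7, 'pred', np.float64(411.0)) (186, np.float64(406.0), 7, 'pred', np.float64(407.0)) (192, np.float64(403.0), 7, 'pred', np.float64(403.2)) 
mask 0.4 1123 380 412 199 243
(199, np.float64(396.5), 10, 'pred', np.float64(401.7)) (205, np.float64(398.0), 25, 'pred', np.float64(401.7)) (211, np.float64(398.0), 29, 'pred', np.float64(401.7)) (217, np.float64(397.5), 28, 'pred', np.float64(401.7)) (223, np.float64(396.5), 28, 'pred', np.float64(401.7)) (229, np.float64(395.0), 29, 'pred', np.float64(401.7)) (235, np.float64(393.5), 28, 'pred', np.float64(401.7)) (241, np.float64(385.5), 8, 'pred', np.float64(401.7)) 
[([195.0, 401.0], 0.75), ([257.0, 318.0], 0.5)] [[401.7 194.7]]
[0.4616 0.2327 0.4678] [[-0.766, 0.643, 0.001], [0.643, 0.766, 0.0], [-0.001, 0.001, -1.0]]
tip-jar [  2.3   0.3 191.5]
```

Call:
arm_command(
  targets=[
    {"rx":0,"ry":0,"rz":0,"tx":2,"ty":-1,"tz":-28,"hand":1},
    {"rx":0,"ry":0,"rz":0,"tx":2,"ty":-1,"tz":-56,"hand":1},
    {"rx":0,"ry":0,"rz":0,"tx":2,"ty":-2,"tz":-84,"hand":1},
    {"rx":0,"ry":0,"rz":0,"tx":2,"ty":-2,"tz":-108,"hand":1},
    {"rx":0,"ry":0,"rz":0,"tx":2,"ty":-2,"tz":-125,"hand":1},
  ],
)

```text
clock: 29.42
tcp_pos: [0.4635, 0.2307, 0.3417]
ee_rot: [[-0.766, 0.643, 0.001], [0.643, 0.766, -0.0], [-0.001, 0.0, -1.0]]
wrist_force: [0.1, -0.3, -0.6]
grip_width: 0.0176
finger_force: 30.0
```

Call:
arm_command(
  targets=[
    {"rx":0,"ry":0,"rz":0,"tx":4,"ty":-4,"tz":-15,"hand":1},
    {"rx":0,"ry":0,"rz":0,"tx":9,"ty":-8,"tz":-30,"hand":1},
    {"rx":0,"ry":0,"rz":0,"tx":13,"ty":-11,"tz":-45,"hand":1},
    {"rx":0,"ry":0,"rz":0,"tx":16,"ty":-13,"tz":-56,"hand":1},
    {"rx":0,"ry":0,"rz":0,"tx":16,"ty":-13,"tz":-58,"hand":1},
  ],
)

```text
clock: 30.05
tcp_pos: [0.4795, 0.2176, 0.2839]
ee_rot: [[-0.766, 0.643, 0.0], [0.643, 0.766, -0.001], [-0.001, -0.0, -1.0]]
wrist_force: [-1.9, 0.7, -0.2]
grip_width: 0.0173
finger_force: 30.0
```

Call:
arm_command(
  targets=[
    {"rx":0,"ry":0,"rz":0,"tx":0,"ty":0,"tz":-1,"hand":0.75},
    {"rx":0,"ry":0,"rz":0,"tx":0,"ty":0,"tz":-1,"hand":0.7},
    {"rx":0,"ry":0,"rz":0,"tx":0,"ty":0,"tz":-1,"hand":0.5},
    {"rx":0,"ry":0,"rz":0,"tx":0,"ty":0,"tz":-1,"hand":0.3},
    {"rx":0,"ry":0,"rz":0,"tx":0,"ty":0,"tz":-1,"hand":0.2},
  ],
)

```text
clock: 30.68
tcp_pos: [0.4796, 0.2178, 0.2838]
ee_rot: [[-0.766, 0.643, 0.002], [0.643, 0.766, 0.0], [-0.001, 0.001, -1.0]]
wrist_force: [-0.4, 0.1, 0.2]
grip_width: 0.0544
finger_force: 0.0
```

Call:
arm_command(
  targets=[
    {"rx":0,"ry":0,"rz":0,"tx":0,"ty":0,"tz":0,"hand":0.2},
    {"rx":0,"ry":0,"rz":0,"tx":0,"ty":0,"tz":20,"hand":0.2},
    {"rx":0,"ry":0,"rz":0,"tx":0,"ty":0,"tz":60,"hand":0.2},
    {"rx":0,"ry":0,"rz":0,"tx":0,"ty":0,"tz":110,"hand":0.2},
    {"rx":0,"ry":0,"rz":0,"tx":0,"ty":0,"tz":160,"hand":0.2},
  ],
)

```text
clock: 31.3
tcp_pos: [0.4794, 0.2175, 0.4453]
ee_rot: [[-0.766, 0.643, 0.001], [0.643, 0.766, 0.0], [-0.001, 0.001, -1.0]]
wrist_force: [0.2, 0.4, -0.3]
grip_width: 0.0756
finger_force: 0.0
```

Call:
arm_command(
  targets=[
    {"rx":0,"ry":0,"rz":0,"tx":-20,"ty":50,"tz":20,"hand":0.2},
    {"rx":0,"ry":0,"rz":0,"tx":-40,"ty":100,"tz":20,"hand":0.2},
    {"rx":0,"ry":0,"rz":0,"tx":-60,"ty":150,"tz":20,"hand":0.2},
    {"rx":0,"ry":0,"rz":0,"tx":-60,"ty":150,"tz":20,"hand":0.2},
    {"rx":0,"ry":0,"rz":0,"tx":-60,"ty":150,"tz":20,"hand":0.2},
  ],
)

```text
clock: 31.92
tcp_pos: [0.4199, 0.3673, 0.4636]
ee_rot: [[-0.766, 0.643, 0.001], [0.643, 0.766, -0.0], [-0.001, 0.001, -1.0]]
wrist_force: [0.3, -0.6, 0.3]
grip_width: 0.0748
finger_force: 0.0
```

Run:
```python
from h import *
s=robot.state();print(s["clock"],s["tcp_pos"].round(3),s["wrist_force"].round(1))
a=cams.capture("scene")
cv2.imwrite("pics/z.png",cv2.resize(a[130:285,210:470],None,fx=3,fy=3,interpolation=cv2.INTER_CUBIC))
```

```text
31.925 [0.42  0.367 0.464] [ 0.3 -0.6  0.3]
```

View pics/z.png

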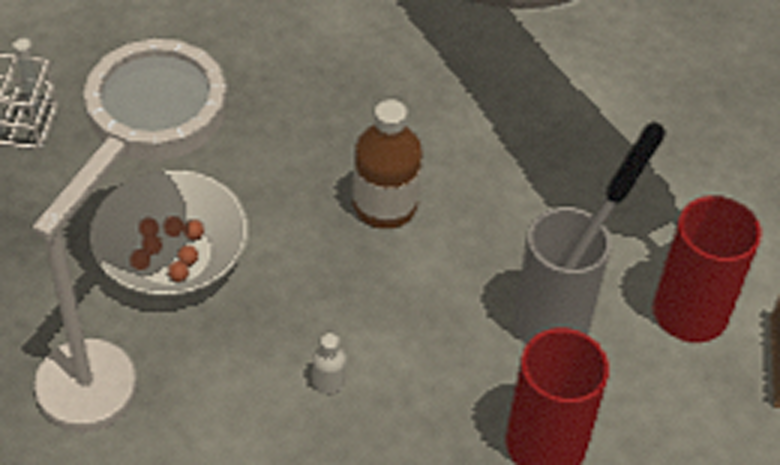

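The rod stands in the steel jar, with its handle at (640,160). All seven beads are in the basin around (168,245), and each lies more than 6 mm from every starting spot. The other things haven't moved, so I'm handing in.

```bash
python3 -c "
from cell import robot
print(robot.job_done())"
```

```text
the job is handed in; nothing more can be done
None
```

I took the stirring rod out of the steel jar, stirred the beads two full turns anticlockwise, stood the rod back in the jar and handed the job in; all seven beads were still in the basin, but no verdict came back.

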